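# Pack the clock faces in their carrying case

## Robot

A 6-joint arm with a two-finger parallel gripper is mounted at the origin on the work surface. World frame = base frame: x ahead of the robot, y to its left, z up, the work surface at z = 0. Lengths are in m, angles in rad, forces in N, time in s.
With the tool pointing down it reaches from about 0.325 to 0.75 m from the base axis. Payload 7.6 kg.
Tool frame: the origin (TCP) lies at the very end of the fingers, on their centre line; the grasp point (between the pads) lies ctrl.pinch_z behind it (ctrl.pinch_z is the distance from the TCP to the grasp point, in m); z points along the fingers, y is the line along which they close (so a half turn about z gives the same grasp; the last joint's range is limited). The gripper opens to 85 mm and grips with 20 to 120 N. Pads are 22 mm wide; open, the fingers measure 114 mm over their backs; the gripper's body (76 mm by 85 mm) begins 54 mm behind the grasp point. The pads swing forward as they close: fully open they stand 13 mm farther back than shut.
Start: joints at [-1.396, 0.052, 1.401, -0, 1.689, -0.07], TCP at [0.127, -0.509, 0.231] pointing down, gripper open.
Joint ranges: [-2.9, 2.9], [-0.91, 2.17], [0.12, 2.37], [-1.06, 4.2], [0.26, 2.73], [-2.93, 2.93]. Speed limits (rad/s): [2.57, 2.57, 3.01, 3.14, 3.14, 3.14].

## Interface

Orientations are given as a rotation vector (axis times angle).
In Python, from station import ctrl gives the robot as it stands. The module is installed in compiled form; this text tells all that it offers.
- The arm moves only by the tool jog_arm, never from a script. Its argument "motion" is a list of rows, each a list of 5 numbers: the opening, from -1 (shut) to 1 (fully open), then the shift along the tool's x, y, z scaled (see below), then the turn about the tool's z scaled (see below). A call has 1 to 5 rows; each row shifts and turns the commanded pose from where the row before left it, along the tool's axes as they then stand; what a row does not reach is not made up. The controller multiplies each number of a shift by 0.04 m and each number of a turn by 4 degrees. A row lasts 1/10 s, in which the tool goes at most 50 mm and 8.59 degrees, less where a joint would pass 70% of its speed; a pose out of reach is approached as far as the arm can. A call with a number of a shift or a turn outside -1 to 1 is refused whole. A call with a gripper value outside its range is refused whole. The fingers move at their own pace and stop on an object; the grip force is fixed at half the most. Time passes only in rows, so rows that do not move let the fingers close. It gives the time, the measured TCP pose, the force, the opening and the grip force at its end, in the units of the state.
- ctrl.get_state(): the state, without advancing time (a new reading comes with each control period).
- ctrl.read_camera(name): name is "scene" or "top" or "wrist"; returns a dict with "pixels" (480x640x3 uint8, red, green, blue), "camera_matrix" (3x3 intrinsics, pixels), "k1" (the pictures are not rectified: a ray, as slopes to the right and down, at radius r is drawn at 1 + k1 r^2 times it, then the intrinsics apply), "rvec" (rotation vector, rad) and "tvec" (3), from world to camera coordinates, as OpenCV has them. Camera axes: x right, y down, z forward; pixel columns grow to the right and rows downward; lengths in m; the calibration is good to about 2 mm. A picture is of the moment at which its call begins. There is no depth.
- ctrl.sign_off(): hands the job in; it is judged then, once.
The state is a dict: "time_s": time; "joint_pos": joint angles; "joint_velocities": joint speeds; "effort": joint torques, N m; "tcp_pos": TCP position; "tool_rot": TCP orientation; "wrist_force": force on the tool from outside, world axes, zero at the start; "ft_torque": the same for the moment, N m; "finger_gap": opening from 0.0 (shut) to 1.0 (fully open); "grasp_force": force on a finger pad.
Only numpy, scipy, OpenCV 4.12 (cv2) and the standard library are available. Lean on these libraries where they do the work, as an engineer would, in place of code of your own. Each camera call takes 0.05 s, during which the arm holds its last target. There are 200 camera calls.

## Task

Pack the finished clock faces for delivery: put every large one flat in the carrying case, its hole over a post of its own and its length running front to back, then shut the lid fully and only after that fold both red-gripped catches all the way down over it. Leave the smaller faces lying on the table, they belong to another order, and do not disturb the cup, the can or the pen case.

Things in the scene. Friction and masses are not known exactly. Their poses are not given: they have to be found in the camera images.
- case: open wooden carrying case, fixed to the table; origin at the centre of its underside, x from the front (catches, -x) to the hinged back (+x), y to the side, z up. 236 mm (x) by 232 mm (y) outside, walls 8 mm thick and 36 mm high, inner floor 8 mm above the table. Four brass posts stand on the floor in two rows at x = -56 and +44 mm, y = +-46 mm.
- post_1 (a point): foot of a brass post on the case's inner floor, at case x = -56 mm, y = -46 mm (posts: 12 mm thick, 14 mm tall, tapered top); axes as the case's
- post_2 (a point): foot of a brass post on the case's inner floor, at case x = -56 mm, y = 46 mm (posts: 12 mm thick, 14 mm tall, tapered top); axes as the case's
- post_3 (a point): foot of a brass post on the case's inner floor, at case x = 44 mm, y = -46 mm (posts: 12 mm thick, 14 mm tall, tapered top); axes as the case's
- post_4 (a point): foot of a brass post on the case's inner floor, at case x = 44 mm, y = 46 mm (posts: 12 mm thick, 14 mm tall, tapered top); axes as the case's
- lid (a joint): hinge of the case's wooden lid (panel 236 x 232 x 10 mm, 0.45 kg, along the case's back edge): 0 = shut, lying on the case walls; 1.7 to 1.85 rad at the start = standing open, leaning back; stop at 1.95. The hinge is stiff: the lid stays where it is left, and about 6 N at the handle moves it.
- lid_handle (a point): middle of the lid's black round handle bar, 14 mm thick, 80 mm between the steel arms that carry it, parallel to the hinge. The bar lies in the lid's own plane, 42 mm beyond its front edge (35 mm clear gap), so from above it can be pinched or hooked at every lid angle; 278 mm from the hinge, 41 mm above the table when shut.
- lid_hinge (a point): middle of the lid's hinge axis, at case x = 118 mm, 36 mm above the table; the axis runs along the case's y
- catch_a (a joint): hinge of the catch at the case -y front corner of the case: 0 = folded down on the shut lid's front edge; 1.3 to 1.8 rad at the start = standing up, leaning outward, its top up to 155 mm above the table; stop at 1.9. Steel arm 18 mm wide with a red grip. Stiff hinge: 1.5 N at the grip moves it, it stays where left. Must be clear of the lid while that comes down.
- catch_b (a joint): hinge of the catch at the case +y front corner of the case: 0 = folded down on the shut lid's front edge; 1.3 to 1.8 rad at the start = standing up, leaning outward, its top up to 155 mm above the table; stop at 1.9. Steel arm 18 mm wide with a red grip. Stiff hinge: 1.5 N at the grip moves it, it stays where left. Must be clear of the lid while that comes down.
- catch_a_grip (a point): near the upper end of the red grip of catch_a (grip 50 mm long, 18 mm wide along the case's y, 10 mm thick), 85 mm from its pivot; when the catch is down it stands 87 mm above the table, over the lid, at case x = -52 mm, y = -95 mm
- catch_b_grip (a point): near the upper end of the red grip of catch_b (grip 50 mm long, 18 mm wide along the case's y, 10 mm thick), 85 mm from its pivot; when the catch is down it stands 87 mm above the table, over the lid, at case x = -52 mm, y = 95 mm
- catch_a_pivot (a point): pivot of catch_a at the front of the case, case x = -132 mm, y = -95 mm, 58 mm above the table; its axis runs along the case's y
- catch_b_pivot (a point): pivot of catch_b at the front of the case, case x = -132 mm, y = 95 mm, 58 mm above the table; its axis runs along the case's y
- face_1: large oblong layered-wood clock face, 92 mm long, 54 mm wide, 16 mm thick, dark border, blue panels with red scrolls, a round 18 mm hole through its middle for the clockwork; lies flat on the table; origin at the centre of its underside (on the hole's axis), x along its length, z up; 50 to 100 g. Both ends are alike. May be absent.
- face_2: large oblong layered-wood clock face, 92 mm long, 54 mm wide, 16 mm thick, dark border, blue panels with red scrolls, a round 18 mm hole through its middle for the clockwork; lies flat on the table; origin at the centre of its underside (on the hole's axis), x along its length, z up; 50 to 100 g. Both ends are alike. May be absent.
- face_3: large oblong layered-wood clock face, 92 mm long, 54 mm wide, 16 mm thick, dark border, blue panels with red scrolls, a round 18 mm hole through its middle for the clockwork; lies flat on the table; origin at the centre of its underside (on the hole's axis), x along its length, z up; 50 to 100 g. Both ends are alike. May be absent.
- face_4: large oblong layered-wood clock face, 92 mm long, 54 mm wide, 16 mm thick, dark border, blue panels with red scrolls, a round 18 mm hole through its middle for the clockwork; lies flat on the table; origin at the centre of its underside (on the hole's axis), x along its length, z up; 50 to 100 g. Both ends are alike. May be absent.
- small_1: look-alike in a smaller size: 72 mm long, 42 mm wide, 16 mm thick, with a hole of only 10 mm, which does not go over a post; lies flat; same origin, axes and colours as the large ones. Not part of this order.
- small_2: look-alike in a smaller size: 72 mm long, 42 mm wide, 16 mm thick, with a hole of only 10 mm, which does not go over a post; lies flat; same origin, axes and colours as the large ones. Not part of this order.
- brush_can: yellow can with brushes, 64 mm across, 110 mm tall (brushes to about 175 mm); bystander, origin at its foot
- paper_cup: orange-and-white cup of tea, 68 mm across, 75 mm tall; bystander, origin at its foot
- pen_case: red pen case, 160 x 50 x 22 mm; bystander, origin at its underside

How it is judged:
On the way, in this order (a step that is already met when the one before it is completed fails the run):
1. every large face lies flat on the case floor over a post of its own, length front to back ((horizontal distance between face_1 and post_1 below 0.006 m or horizontal distance between face_1 and post_2 below 0.006 m or horizontal distance between face_1 and post_3 below 0.006 m or horizontal distance between face_1 and post_4 below 0.006 m) and z of each of face_1, face_2, face_3, face_4 in the frame of case below 0.0115 m and angle between each of face_1, face_2, face_3, face_4's own z axis and vertical below 0.08 rad and angle between the x axis of each of face_1, face_2, face_3, face_4 and the x axis of case, either way round below 0.2 rad and (horizontal distance between face_2 and post_1 below 0.006 m or horizontal distance between face_2 and post_2 below 0.006 m or horizontal distance between face_2 and post_3 below 0.006 m or horizontal distance between face_2 and post_4 below 0.006 m) and (horizontal distance between face_3 and post_1 below 0.006 m or horizontal distance between face_3 and post_2 below 0.006 m or horizontal distance between face_3 and post_3 below 0.006 m or horizontal distance between face_3 and post_4 below 0.006 m) and (horizontal distance between face_4 and post_1 below 0.006 m or horizontal distance between face_4 and post_2 below 0.006 m or horizontal distance between face_4 and post_3 below 0.006 m or horizontal distance between face_4 and post_4 below 0.006 m)), for 0.2 s.
2. the lid is fully shut (value of joint lid below 0.03 rad), for 0.2 s.
3. both catches are folded down over the lid (value of joint each of catch_a, catch_b below 0.08 rad), for 0.2 s.
At the end, for the whole second after the job is handed in: Large faces: within 6 mm of a post's centre, underside under 3.5 mm off the case floor, level within 0.08 rad, lengthwise front to back within 0.2 rad. Lid within 0.03 rad of shut, both catches within 0.08 rad of down, small faces less than 80 mm from their starts (all of step 1 and all of step 3 and value of joint lid below 0.03 rad and distance of each of small_1, small_2 from where it was at the start of the episode below 0.08 m); the robot touches nothing.
It fails at once if the brush can pushed away or tipped (distance of brush_can from where it was at the start of the episode above 0.04 m or angle between brush_can's own z axis and vertical above 0.4 rad).
It fails at once if the paper cup pushed away or tipped (distance of paper_cup from where it was at the start of the episode above 0.04 m or angle between paper_cup's own z axis and vertical above 0.4 rad).
It fails at once if the pen case pushed away or tipped (distance of pen_case from where it was at the start of the episode above 0.04 m or angle between pen_case's own z axis and vertical above 0.4 rad).
It fails at once if the lid brought down through a catch that is in its way (value of joint lid between 0.06 and 0.25 rad and value of joint any of catch_a, catch_b below 0.4 rad).
Of face_1, face_2, face_3, face_4 only 2 to 4 are there at a start; the rules pass over those that are not, and their reading is None.
At some moment in a run one of face_1, face_2, face_3, face_4 may be knocked a few centimetres aside while the robot is not near it.
Once in a run the grip may slacken for a moment while it holds something.
It also fails if it takes over 210 s, if anything falls off the work surface, if the arm or the gripper's body presses on something with over 40 N, if the wrist force passes 120 N, or if a joint passes its speed limit or range.

## Working session

There is one attempt and no reset: what is moved stays moved. The work goes in short steps, Python scripts to look and compute and a tool call to move; the robot and the scene stay as the last step left them, time stands still between calls to the robot, and variables do not carry over. Pictures are saved under pics/ and viewed, at most 14 in all, crops included, and the job is handed in when it is done.

Besides the shell and the picture viewer there is one more tool, called as name(argument=value, ...), one argument or row to a line, values as JSON. jog_arm: Moves the arm, as the interface text tells. Shifts and turns lie within -1 to 1; 1 stands for 0.04 m of shift or 4 degrees of turn. Its arguments: {"type":"object","properties":{"motion":{"type":"array"}},"required":["motion"]}

```bash
mkdir -p pics; cat > h.py <<'E'
import numpy as np, cv2
from station import ctrl
from scipy.spatial.transform import Rotation as R
def cam(n):
    c=ctrl.read_camera(n); c['R']=R.from_rotvec(np.ravel(c['rvec'])).as_matrix(); c['t']=np.ravel(c['tvec']); c['K']=np.array(c['camera_matrix']); return c
def save(c,f): cv2.imwrite('pics/'+f,c['pixels'][:,:,::-1])
def ray(c,uv):
    uv=np.atleast_2d(uv).astype(float); K=c['K']
    d=np.c_[(uv[:,0]-K[0,2])/K[0,0],(uv[:,1]-K[1,2])/K[1,1]]
    rd=np.linalg.norm(d,axis=1); r=rd.copy()
    for _ in range(30): r=rd/(1+c['k1']*r*r)
    s=d*(r/np.maximum(rd,1e-12))[:,None]
    w=np.c_[s,np.ones(len(s))]@c['R']
    return -c['R'].T@c['t'],w
def onz(c,uv,z):
    o,w=ray(c,uv); return o+w*((z-o[2])/w[:,2])[:,None]
def proj(c,P):
    p=np.atleast_2d(P)@c['R'].T+c['t']; s=p[:,:2]/p[:,2:]; s=s*(1+c['k1']*(s**2).sum(1))[:,None]
    return np.c_[s[:,0]*c['K'][0,0]+c['K'][0,2],s[:,1]*c['K'][1,1]+c['K'][1,2]]
E
python3 - <<'E'
from h import *
for n in('top','scene'):
    c=cam(n); save(c,n+'0.png'); print(n,c['K'].tolist(),c['k1'],(-c['R'].T@c['t']).round(3))
s=ctrl.get_state(); print(s, ctrl.pinch_z, R.from_rotvec(s['tool_rot']).as_matrix().round(3))
E
```

```text
top [[438.30412238283674, 0.0, 317.6855640502942], [0.0, 438.30412238283674, 241.48993107940967], [0.0, 0.0, 1.0]] -0.10472601175927833 [ 0.502 -0.018  0.929]
scene [[501.1140396694903, 0.0, 311.6245718793413], [0.0, 501.1140396694903, 233.152621040307], [0.0, 0.0, 1.0]] -0.007995769544893642 [ 1.064 -0.01   0.854]
{'time_s': 0.1, 'joint_pos': array([-1.39629251e+00,  5.27494021e-02,  1.40162719e+00,  4.84625644e-06,
        1.68857699e+00, -7.03261083e-02]), 'joint_velocities': array([ 1.05506249e-04, -8.48867465e-04, -3.01515603e-03,  3.08802754e-04,
       -4.52573178e-05, -5.66024652e-04]), 'effort': array([ 7.41934418e-04, -3.82583249e+01, -3.60985279e+01, -7.13387954e-05,
        4.78581744e-03, -4.27954137e-05]), 'tcp_pos': array([ 0.1272198 , -0.50908071,  0.23056738]), 'tool_rot': array([-3.11673372e+00, -3.83453047e-01,  1.03706490e-04]), 'wrist_force': array([ 0.54484102, -0.18275184,  1.16594469]), 'ft_torque': array([0.02961985, 0.005819  , 0.00243486]), 'grasp_force': 0.0, 'finger_gap': 0.9970662923784592} 0.0187 [[ 0.97   0.242 -0.   ]
 [ 0.242 -0.97   0.001]
 [ 0.    -0.001 -1.   ]]
```

View pics/top0.png

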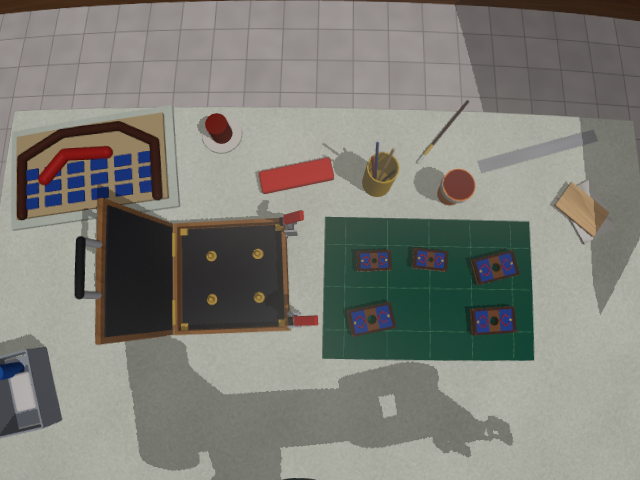

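View pics/scene0.png

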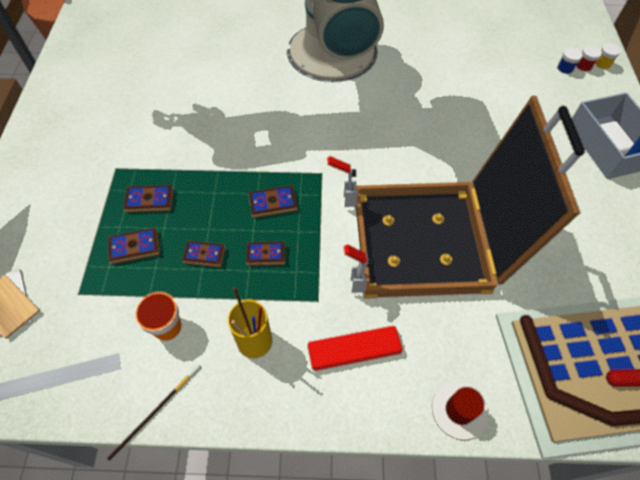

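Top view: three large faces at (372,318), (493,320), (495,267); two small ones at (373,260), (429,259). The case is at (232,275), its front (catches at (292,217) and (305,321)) facing right. Four posts at about (211,256), (258,254), (212,300), (259,297). The scene view agrees.

```bash
cat >> h.py <<'E'
def faces(c,z=0.016,show=True):
    "large/small faces: centre, length angle, from blue panels + brown top (not-green region in mat)"
    hsv=cv2.cvtColor(c['pixels'],cv2.COLOR_RGB2HSV)
    m=((hsv[...,0]>105)&(hsv[...,0]<140)&(hsv[...,1]>110)&(hsv[...,2]>60)).astype(np.uint8)
    m=cv2.morphologyEx(m,cv2.MORPH_CLOSE,np.ones((9,9)))
    out=[]
    for k in cv2.findContours(m,cv2.RETR_EXTERNAL,cv2.CHAIN_APPROX_NONE)[0]:
        if cv2.contourArea(k)<80: continue
        P=onz(c,k[:,0],z)[:,:2]
        (ctr,sz,a)=cv2.minAreaRect((P*1000).astype(np.float32))
        if sz[0]<sz[1]: sz=sz[::-1]; a+=90
        out.append((ctr[0]/1000,ctr[1]/1000,(a+90)%180-90,sz[0],sz[1]))
    return np.array(out)
def gold(c,z=0.022):
    hsv=cv2.cvtColor(c['pixels'],cv2.COLOR_RGB2HSV)
    m=((hsv[...,0]>15)&(hsv[...,0]<32)&(hsv[...,1]>120)&(hsv[...,2]>90)).astype(np.uint8)
    out=[]
    for k in cv2.findContours(m,cv2.RETR_EXTERNAL,cv2.CHAIN_APPROX_NONE)[0]:
        a=cv2.contourArea(k)
        if 20<a<200:
            (x,y),r=cv2.minEnclosingCircle(k); p=onz(c,(x,y),z)[0]; out.append((x,y,a,p[0],p[1]))
    return np.array(out)
E
python3 - <<'E'
from h import *
np.set_printoptions(suppress=True,precision=4)
for n in('top','scene'):
    c=cam(n); f=faces(c); print(n); print(f[(f[:,0]>.2)&(f[:,1]<.1)]); print(gold(c))
    hsv=cv2.cvtColor(c['pixels'],cv2.COLOR_RGB2HSV)
    m=(((hsv[...,0]>172)|(hsv[...,0]<5))&(hsv[...,1]>170)&(hsv[...,2]>100)).astype(np.uint8)
    for k in cv2.findContours(m,cv2.RETR_EXTERNAL,cv2.CHAIN_APPROX_NONE)[0]:
        if cv2.contourArea(k)>80: print('red',cv2.minAreaRect(k),cv2.contourArea(k))
E
```

```text
top
[[  0.4763  -0.3464   3.838   43.603   26.2884]
 [  0.4724  -0.091   12.8643  43.1136  25.9227]
 [  0.4802  -0.3978   3.1523  44.2397  26.9534]
 [  0.4836  -0.1411  12.9699  43.5973  26.0509]
 [  0.5837  -0.3545  14.8008  43.256   26.1103]
 [  0.5968  -0.4043  15.7185  43.2589  26.3097]
 [  0.599   -0.1198 -88.8237  56.9104  31.5262]
 [  0.6043  -0.2396  84.7917  56.6651  31.5822]]
[[184.     326.5     42.       0.4522   0.2706]
 [281.5    322.6667  26.       0.4664   0.0681]
 [173.5    312.5     80.5      0.4802   0.2946]
 [211.6379 299.0862  74.5      0.5105   0.2152]
 [258.8965 297.1552  75.       0.5172   0.1166]
 [210.9737 255.7632  68.5      0.6008   0.2215]
 [257.5    253.5     69.       0.6078   0.1232]
 [173.5    244.      70.5      0.6241   0.304 ]
 [183.5    231.5     46.5      0.6514   0.2841]
 [277.3    226.7     22.       0.6655   0.0837]]
red ((71.62353515625, 158.54296875), (24.384851455688477, 77.9901123046875), 66.4676513671875) 787.5
red ((218.03659057617188, 124.82927703857422), (13.274770736694336, 20.302589416503906), 38.65980911254883) 180.5
scene
[[ 0.6016
[... 887 characters left out ...]
   0.4602   0.2735]
 [476.     198.5    114.5      0.4694   0.2985]
 [604.      61.     136.5      0.0474   0.6686]]
red ((468.2500305175781, 402.75), (31.11269760131836, 26.162948608398438), 45.0) 637.5
red ((623.0, 377.0), (14.0, 32.0), 90.0) 415.5
red ((354.6538391113281, 347.2692565917969), (27.848491668701172, 90.99789428710938), 78.69007110595703) 2388.0
red ((155.2000274658203, 310.9000549316406), (28.621667861938477, 35.329872131347656), 63.43495178222656) 733.5
red ((355.28106689453125, 253.41351318359375), (25.109975814819336, 8.889866828918457), 27.897274017333984) 166.0
red ((338.6721496582031, 164.1065673828125), (24.449947357177734, 6.871179103851318), 23.629377365112305) 134.0
```

```bash
cat >> h.py <<'E'
def tri(obs):
    A=np.zeros((3,3));b=np.zeros(3)
    for c,uv in obs:
        o,w=ray(c,uv); d=w[0]/np.linalg.norm(w[0]); M=np.eye(3)-np.outer(d,d); A+=M; b+=M@o
    return np.linalg.solve(A,b)
POST=np.array([[-56,-46],[-56,46],[44,-46],[44,46]])/1000
def plan(x,y,z,ang,ang_mod=180):
    "rows: turn (deg) needed first, then shift in tool axes (units of 40 mm) after turn"
    s=ctrl.get_state(); M=R.from_rotvec(s['tool_rot']).as_matrix(); a=np.degrees(np.arctan2(M[1,1],M[0,1]))
    d=((ang-a)+90)%180-90; th=np.radians(a+d)
    ty=np.array([np.cos(th),np.sin(th),0]); tx=np.array([-ty[1],ty[0],0])
    e=np.array([x,y,z])-s['tcp_pos']
    print('tcp',s['tcp_pos'].round(4),'yaw',round(a,2),'turn units',round(-d/4,2),'shift units x,y,z',np.round([e@tx/.04,e@ty/.04,-e[2]/.04],3))
E
python3 - <<'E'
from h import *
import json
np.set_printoptions(suppress=True,precision=4)
t=cam('top');s=cam('scene')
T=[(258.9,297.2),(257.5,253.5),(211.6,299.1),(211,255.8)];S=[(387.9,219.5),(393.2,260.4),(437.5,218.2),(445.7,258.7)]
P=np.array([tri([(t,a),(s,b)]) for a,b in zip(T,S)]); print(P)   # order post2,post1,post4,post3
W=P[:,:2]; C=POST[[1,0,3,2]]
wc,cc=W.mean(0),C.mean(0); H=(C-cc).T@(W-wc); th=np.arctan2(H[0,1]-H[1,0],H[0,0]+H[1,1])
Rm=np.array([[np.cos(th),-np.sin(th)],[np.sin(th),np.cos(th)]]); o=wc-Rm@cc
print('case',o,np.degrees(th),'res',(C@Rm.T+o-W)*1000)
print('posts1-4',POST@Rm.T+o)
json.dump([o.tolist(),th],open('case.json','w'))
# faces triangulated
for n,a,b in [('A',(-.3464,.4763),(0,0))]: pass
plan(.4785,-.3718,.2306,4.3)
E
```

```text
[[0.5173 0.1192 0.0096]
 [0.6093 0.1256 0.009 ]
 [0.5106 0.2192 0.0086]
 [0.6023 0.2259 0.0082]]
case [0.5595 0.1785] 93.98667193942326 res [[ 0.1645  0.1737]
 [-0.1009  0.188 ]
 [-0.057  -0.0696]
 [-0.0067 -0.292 ]]
posts1-4 [[0.6092 0.1258]
 [0.5175 0.1194]
 [0.6023 0.2256]
 [0.5105 0.2192]]
tcp [ 0.1272 -0.5093  0.231 ] yaw -75.98 turn units -20.07 shift units x,y,z [2.768 9.014 0.011]
```

jog_arm(
  motion=[
    [1, 0, 0, 0, -1],
    [1, 0, 0, 0, -1],
    [1, 0, 0, 0, -1],
    [1, 0, 0, 0, -1],
    [1, 0, 0, 0, -1],
  ],
)

```text
time_s: 0.8
tcp_pos: [0.1272, -0.5093, 0.2312]
tool_rot: [-3.003, -0.923, -0.0]
wrist_force: [-0.0, 1.4, -0.0]
finger_gap: 1.002
grasp_force: 0.0
```

jog_arm(
  motion=[
    [1, 0, 0, 0, -1],
    [1, 0, 0, 0, -1],
    [1, 0, 0, 0, -1],
    [1, 0, 0, 0, -1],
    [1, 0, 0, 0, -1],
  ],
)

```text
time_s: 1.3
tcp_pos: [0.1273, -0.5093, 0.2313]
tool_rot: [-2.797, -1.431, -0.0]
wrist_force: [-0.2, -0.1, 0.7]
finger_gap: 1.005
grasp_force: 0.0
```

jog_arm(
  motion=[
    [1, 0, 0, 0, -1],
    [1, 0, 0, 0, -1],
    [1, 0, 0, 0, -1],
    [1, 0, 0, 0, -1],
    [1, 0, 0, 0, -1],
  ],
)

```text
time_s: 1.8
tcp_pos: [0.1273, -0.5093, 0.2312]
tool_rot: [-2.506, -1.895, -0.0]
wrist_force: [1.3, 1.1, -0.6]
finger_gap: 1.001
grasp_force: 0.0
```

jog_arm(
  motion=[
    [1, 0, 0, 0, -1],
    [1, 0, 0, 0, -1],
    [1, 0, 0, 0, -1],
    [1, 0, 0, 0, -1],
    [1, 0, 0, 0, -1],
  ],
)

```text
time_s: 2.3
tcp_pos: [0.1272, -0.5093, 0.2312]
tool_rot: [-2.139, -2.301, -0.0]
wrist_force: [-0.1, -0.3, -0.5]
finger_gap: 0.998
grasp_force: 0.0
```

jog_arm(
  motion=[
    [1, 0.3, 0.9, 0, 0],
    [1, 0.3, 0.9, 0, 0],
    [1, 0.3, 0.9, 0, 0],
    [1, 0.3, 0.9, 0, 0],
    [1, 0.3, 0.9, 0, 0],
  ],
)

```text
time_s: 2.8
tcp_pos: [0.3039, -0.4361, 0.2313]
tool_rot: [2.142, 2.298, -0.0]
wrist_force: [-0.1, -0.2, -0.3]
finger_gap: 0.999
grasp_force: 0.0
```

jog_arm(
  motion=[
    [1, 0.3, 0.9, 0, 0],
    [1, 0.3, 0.9, 0, 0],
    [1, 0.3, 0.9, 0, 0],
    [1, 0.3, 0.9, 0, 0],
    [1, 0, 0.9, 0, 0],
  ],
)

```text
time_s: 3.3
tcp_pos: [0.4804, -0.3749, 0.2316]
tool_rot: [2.14, 2.299, 0.0]
wrist_force: [-0.3, -0.3, 0.9]
finger_gap: 1.001
grasp_force: 0.0
```

```bash
python3 - <<'E'
from h import *
np.set_printoptions(suppress=True,precision=4)
plan(.4785,-.3718,.1,4.3)
for n in('top','scene','wrist'):
    c=cam(n);f=faces(c);print(n);print(f)
save(c,'w1.png')
E
```

```text
tcp [ 0.4804 -0.3749  0.2316] yaw 4.09 turn units -0.05 shift units x,y,z [ 0.081 -0.042  3.291]
top
[[  0.3396   0.6617 -73.2627  62.9889  30.7503]
 [  0.4764  -0.3466   4.2797  43.6395  26.3399]
 [  0.4724  -0.0909  12.8643  43.1136  26.0361]
 [  0.4802  -0.3978   3.543   44.3334  26.8448]
 [  0.4838  -0.1411  12.9699  43.3247  26.0509]
 [  0.5837  -0.3545  14.8008  43.256   26.1103]
 [  0.5969  -0.4043  15.7185  43.4386  26.3097]
 [  0.5999  -0.1203 -86.5634  56.9992  31.3217]
 [  0.6042  -0.2396  85.1238  56.4204  31.3735]
 [  0.7656   0.5198 -81.3973 301.2442  94.1083]]
scene
[[  0.7824   0.3874   8.5243  92.4185  30.2787]
 [  0.7669   0.4888 -81.6588 149.97    93.4247]
 [  0.6     -0.1194 -88.2727  58.5879  30.6651]
 [  0.6042  -0.2385  85.9355  59.3179  34.0907]
 [  0.5968  -0.4042  13.6059  45.6654  26.9019]
 [  0.584   -0.3533  14.8807  46.4664  27.4611]
 [  0.4841  -0.1407  12.321   47.4227  27.7224]
 [  0.4722  -0.0891  13.6973  47.5664  28.2507]
 [  0.4774  -0.3453   5.2634  46.3336  27.6051]
 [  0.4804  -0.3976   6.0911  46.7666  28.37  ]
 [  0.3177   0.6697 -38.9903  64.431   18.6124]
 [  0.0631   0.5759 -29.686   42.6574  34.8472]]
wrist
[[ 0.5986 -0.4061 14.6355 45.3198 28.0773]
 [ 0.4815 -0.3994  4.1983 45.2612 27.3719]
 [ 0.5856 -0.356  14.6014 45.3623 27.7699]
 [ 0.4778 -0.3481  4.185  45.1996 26.939 ]
 [ 0.6048 -0.259  -4.9202 33.2699 21.7016]
 [ 0.6079 -0.2218 -5.2741 32.4322 21.3037]]
```

jog_arm(
  motion=[
    [1, 0.04, -0.02, 1, 0],
    [1, 0, 0, 1, 0],
    [1, 0, 0, 1, 0],
    [1, 0, 0, 1, 0],
    [1, 0, 0, 0.8, 0],
  ],
)

```text
time_s: 3.95
tcp_pos: [0.4762, -0.3748, 0.0371]
tool_rot: [-2.142, -2.295, 0.001]
wrist_force: [-0.2, 0.2, -0.2]
finger_gap: 0.996
grasp_force: 0.0
```

jog_arm(
  motion=[
    [1, 0, 0, 0.5, 0],
    [1, 0, 0, 0.42, 0],
    [1, 0, 0, 0, 0],
    [0, 0, 0, 0, 0],
    [-1, 0, 0, 0, 0],
  ],
)

```text
time_s: 4.45
tcp_pos: [0.4786, -0.3757, 0.0044]
tool_rot: [2.14, 2.296, 0.0]
wrist_force: [0.6, 0.8, 0.3]
finger_gap: 0.693
grasp_force: 0.0
```

jog_arm(
  motion=[
    [-1, 0, 0, 0, 0],
    [-1, 0, 0, 0, 0],
    [-1, 0, 0, 0, 0],
    [-1, 0, 0, 0, 0],
    [-1, 0, 0, 0, 0],
  ],
)

```text
time_s: 4.95
tcp_pos: [0.479, -0.3759, 0.0049]
tool_rot: [2.139, 2.295, -0.0]
wrist_force: [-0.6, -0.0, 6.1]
finger_gap: 0.611
grasp_force: 63.4
```

jog_arm(
  motion=[
    [-1, 0, 0, -0.3, 0],
    [-1, 0, 0, -0.7, 0],
    [-1, 0, 0, -1, 0],
    [-1, 0, 0, -1, 0],
    [-1, 0, 0, -1, 0],
  ],
)

```text
time_s: 5.45
tcp_pos: [0.4777, -0.3746, 0.1651]
tool_rot: [2.142, 2.298, -0.0]
wrist_force: [0.8, 0.0, -0.6]
finger_gap: 0.608
grasp_force: 62.8
```

jog_arm(
  motion=[
    [-1, 0, 0, -0.7, 0],
    [-1, 0, 0, 0, 0],
    [-1, 0, 0, 0, 0],
  ],
)

```text
time_s: 5.75
tcp_pos: [0.478, -0.3748, 0.1915]
tool_rot: [2.141, 2.297, 0.0]
wrist_force: [-0.7, -0.5, -1.5]
finger_gap: 0.614
grasp_force: 62.8
```

```bash
python3 - <<'E'
from h import *
np.set_printoptions(suppress=True,precision=4)
plan(.6023,.2256,.2,3.99)
z=ctrl.get_state()['tcp_pos'][2]
c=cam('wrist');print(faces(c,z+.012)); save(c,'w2.png')
c=cam('scene');print(faces(c,z+.012)[:,:3])
E
```

```text
tcp [ 0.478  -0.3748  0.1915] yaw 4.03 turn units 0.01 shift units x,y,z [14.758  4.145 -0.212]
[[ 0.4803 -0.3983  3.9159 44.7352 27.2798]
 [ 0.5248 -0.3408 14.5664 18.6726 11.5403]
 [ 0.4769 -0.3475  3.9431 44.437  26.6261]
 [ 0.5195 -0.3202 14.7648 18.641  11.3798]
 [ 0.5275 -0.2803 -4.8029 13.4023  8.8632]
 [ 0.5287 -0.2644 -5.1497 13.3842  9.6754]]
[[  0.8355   0.3604 -81.2576]
 [  0.7032  -0.0801   3.748 ]
 [  0.7047  -0.1097   4.9289]
 [  0.7072  -0.1877  85.9355]
 [  0.7018  -0.3161  13.0807]
 [  0.6911  -0.2766  15.1788]
 [  0.6136  -0.1115  13.0042]
 [  0.6041  -0.0716  13.1291]
 [  0.4846   0.5175 -38.9903]
 [  0.4778  -0.3434   4.3608]
 [  0.2865   0.4441 -29.7227]]
```

View pics/w2.png

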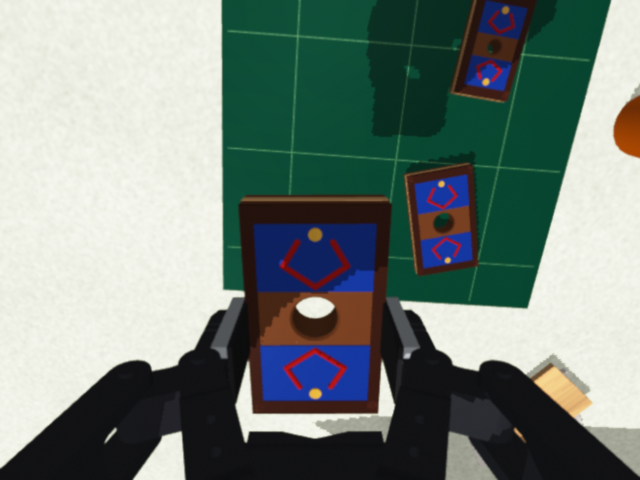

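The wrist view shows the face held squarely, its hole at (315,317), centred between the pads. Next, carry it to the case.

jog_arm(
  motion=[
    [-1, 0.6, 0.2, -0.2, 0],
    [-1, 1, 0.3, 0, 0],
    [-1, 1, 0.3, 0, 0],
    [-1, 1, 0.3, 0, 0],
    [-1, 1, 0.3, 0, 0],
  ],
)

```text
time_s: 6.35
tcp_pos: [0.5203, -0.1855, 0.1968]
tool_rot: [-2.14, -2.296, 0.002]
wrist_force: [0.9, -0.4, -0.5]
finger_gap: 0.608
grasp_force: 62.8
```

jog_arm(
  motion=[
    [-1, 1, 0.3, 0, 0],
    [-1, 1, 0.3, 0, 0],
    [-1, 1, 0.3, 0, 0],
    [-1, 1, 0.3, 0, 0],
    [-1, 1, 0.3, 0, 0],
  ],
)

```text
time_s: 6.85
tcp_pos: [0.5661, 0.0181, 0.1968]
tool_rot: [-2.141, -2.296, 0.003]
wrist_force: [0.4, -0.5, 0.2]
finger_gap: 0.611
grasp_force: 62.8
```

jog_arm(
  motion=[
    [-1, 1, 0.3, 0, 0],
    [-1, 1, 0.3, 0, 0],
    [-1, 0.8, 0.2, 0, 0],
    [-1, 0, 0, 0, 0],
    [-1, 0, 0, 0, 0],
  ],
)

```text
time_s: 7.35
tcp_pos: [0.5901, 0.1308, 0.1967]
tool_rot: [-2.139, -2.298, 0.004]
wrist_force: [0.6, -0.3, 0.8]
finger_gap: 0.608
grasp_force: 62.8
```

```bash
python3 - <<'E'
from h import *
np.set_printoptions(suppress=True,precision=4)
plan(.6015,.2237,.15,3.99)
c=cam('wrist'); save(c,'w3.png'); z=ctrl.get_state()['tcp_pos'][2];print(gold(c,.009)); print(faces(c,z+.011)); print(ctrl.get_state()['grasp_force'])
E
```

```text
tcp [0.5901 0.1308 0.1967] yaw 4.11 turn units 0.03 shift units x,y,z [2.298 0.447 1.168]
[[315.     393.      71.       0.6049  -0.0745]
 [314.6129 234.3226 115.5      0.592    0.1023]
 [268.5    199.5     65.       0.549    0.1317]]
[[ 0.5915  0.0819  4.2419 13.5928  7.1635]
 [ 0.5925  0.1068  4.2033 44.9475 27.393 ]
 [ 0.589   0.1579  4.1274 44.5514 26.7535]]
62.830467224121094
```

View pics/w3.png

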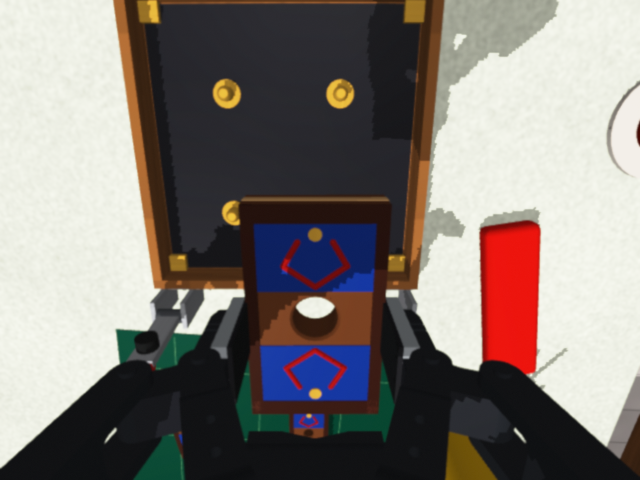

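The wrist view shows post_3 at (341,94) and post_4 at (227,94) ahead, with the face held straight. Now measure both in this same view.

```bash
sed -i 's/20<a<200/20<a<1500/' h.py; python3 - <<'E'
from h import *
np.set_printoptions(suppress=True,precision=4)
c=cam('wrist'); print(gold(c,.009))
E
```

```text
[[ 470.      458.4456 1427.5       0.788    -0.1552]
 [ 315.      393.       71.        0.6049   -0.0757]
 [ 396.5     262.      253.        0.6706    0.0794]
 [ 177.5     262.      241.        0.4658    0.065 ]
 [ 314.6129  234.3226  114.5       0.5923    0.1013]
 [ 233.3808  211.8886  339.        0.5181    0.1173]
 [ 315.5     198.5      25.5       0.5908    0.1347]
 [ 273.5     199.       41.5       0.5537    0.1316]
 [ 225.7647   92.5294  647.5       0.5116    0.2176]
 [ 339.       92.1333  641.5       0.6037    0.2242]
 [ 413.5       9.5     408.        0.6555    0.2876]
 [ 147.5      10.5     427.        0.4514    0.2732]]
```

jog_arm(
  motion=[
    [-1, 0.8, 0.2, 0, 0],
    [-1, 0.8, 0.2, 0, 0],
    [-1, 0.66, 0.08, 0, 0],
    [-1, 0, 0, 0, 0],
    [-1, 0, 0, 0, 0],
  ],
)

```text
time_s: 7.95
tcp_pos: [0.6035, 0.2209, 0.1981]
tool_rot: [2.143, 2.297, -0.002]
wrist_force: [-0.1, -0.4, -0.6]
finger_gap: 0.61
grasp_force: 62.9
```

jog_arm(
  motion=[
    [-1, 0, 0, 1, 0],
    [-1, 0, 0, 1, 0],
    [-1, 0, 0, 1, 0],
    [-1, 0, 0, 0.6, 0],
    [-1, 0, 0, 0, 0],
  ],
)

```text
time_s: 8.45
tcp_pos: [0.6011, 0.2191, 0.0497]
tool_rot: [-2.142, -2.293, 0.012]
wrist_force: [-0.3, -0.3, 0.3]
finger_gap: 0.609
grasp_force: 62.9
```

```bash
python3 - <<'E'
from h import *
np.set_printoptions(suppress=True,precision=4)
plan(.603,.2222,.013,3.99); z=ctrl.get_state()['tcp_pos'][2]
c=cam('wrist'); save(c,'w4.png'); print(faces(c,z+.011)); 
c=cam('top'); f=faces(c,z+.011); print(f[f[:,1]>0])
E
```

```text
tcp [0.6011 0.2191 0.0497] yaw 3.9 turn units -0.02 shift units x,y,z [0.073 0.052 0.917]
[[ 0.6035  0.1948  4.197  45.2022 27.5581]
 [ 0.6002  0.2461  3.974  44.7323 26.8785]]
[[  0.3479   0.6287 -69.7822  61.2381  28.4693]
 [  0.6043   0.1974   7.7249  43.8599  25.6361]
 [  0.7527   0.4937 -81.3973 286.1722  89.2984]]
```

View pics/w4.png

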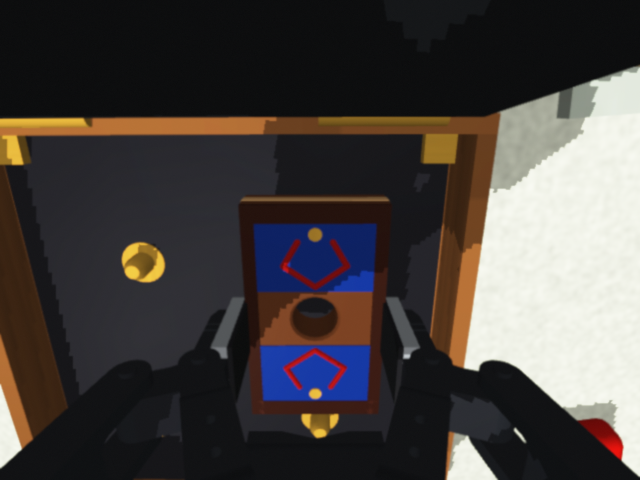

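The wrist view shows the face over the post_3 area and level, with post_4 visible at (145,262). The tool is about 3 mm short in tool x, so I'll nudge it and let it settle before lowering.

jog_arm(
  motion=[
    [-1, 0, 0, 0, 0],
    [-1, 0, 0, 0, 0],
    [-1, 0, 0, 0, 0],
  ],
)

```text
time_s: 8.85
tcp_pos: [0.6042, 0.222, 0.0561]
tool_rot: [2.141, 2.297, 0.003]
wrist_force: [-0.5, 0.2, 0.5]
finger_gap: 0.607
grasp_force: 62.9
```

jog_arm(
  motion=[
    [-1, 0.05, 0.03, 0, 0],
    [-1, 0, 0, 0, 0],
    [-1, 0, 0, 0, 0],
  ],
)

```text
time_s: 9.15
tcp_pos: [0.6046, 0.2241, 0.0545]
tool_rot: [2.142, 2.298, -0.0]
wrist_force: [0.5, -0.1, -0.3]
finger_gap: 0.608
grasp_force: 62.9
```

jog_arm(
  motion=[
    [-1, -0.04, -0.04, 0.2, 0],
    [-1, 0, 0, 0.2, 0],
    [-1, 0, 0, 0.1, 0],
    [-1, 0, 0, 0, 0],
    [-1, 0, 0, 0, 0],
  ],
)

```text
time_s: 9.65
tcp_pos: [0.6031, 0.2222, 0.0343]
tool_rot: [-2.142, -2.298, 0.0]
wrist_force: [0.6, 0.8, -1.0]
finger_gap: 0.607
grasp_force: 62.9
```

jog_arm(
  motion=[
    [-1, 0, 0, 0.1, 0],
    [-1, 0, 0, 0.1, 0],
    [-1, 0, 0, 0.05, 0],
    [-1, 0, 0, 0, 0],
    [-1, 0, 0, 0, 0],
  ],
)

```text
time_s: 10.15
tcp_pos: [0.6031, 0.2222, 0.0245]
tool_rot: [2.142, 2.298, -0.0]
wrist_force: [0.7, -0.0, -0.5]
finger_gap: 0.61
grasp_force: 62.9
```

jog_arm(
  motion=[
    [-1, 0, 0, 0.1, 0],
    [-1, 0, 0, 0.1, 0],
    [-1, 0, 0, 0.05, 0],
    [-1, 0, 0, 0, 0],
    [-1, 0, 0, 0, 0],
  ],
)

```text
time_s: 10.65
tcp_pos: [0.6031, 0.2222, 0.0144]
tool_rot: [2.142, 2.298, -0.0]
wrist_force: [-0.4, 0.1, 0.2]
finger_gap: 0.609
grasp_force: 62.9
```

jog_arm(
  motion=[
    [0.5, 0, 0, 0, 0],
    [0.5, 0, 0, 0, 0],
    [0.5, 0, 0, 0, 0],
    [0.5, 0, 0, 0, 0],
    [0.5, 0, 0, -0.3, 0],
  ],
)

```text
time_s: 11.15
tcp_pos: [0.6019, 0.2219, 0.0249]
tool_rot: [-2.141, -2.297, 0.005]
wrist_force: [-0.3, 0.9, -0.1]
finger_gap: 0.748
grasp_force: 0.0
```

jog_arm(
  motion=[
    [0.5, 0, 0, -1, 0],
    [0.5, 0, 0, -1, 0],
    [0.5, 0, 0, -1, 0],
    [0.5, 0, 0, -1, 0],
    [0.5, 0, 0, -0.5, 0],
  ],
)

```text
time_s: 11.65
tcp_pos: [0.604, 0.2226, 0.2127]
tool_rot: [2.139, 2.295, 0.01]
wrist_force: [0.3, 0.6, 0.1]
finger_gap: 0.751
grasp_force: 0.0
```

```bash
python3 - <<'E'
from h import *
np.set_printoptions(suppress=True,precision=4)
plan(.59,-.379,.2,15)
c=cam('wrist'); save(c,'w5.png'); f=faces(c,.024); print(f,f[:,:2].mean(0)) 
for n in('top','scene'):
    c=cam(n);f=faces(c,.016);f=f[(abs(f[:,1]+.1)<.4)&(f[:,0]<.7)&(f[:,0]>.4)]; print(n,f[:,:3]); f=faces(c,.024); print(f[(f[:,1]>.1)&(f[:,1]<.3)])
E
```

```text
tcp [0.604  0.2226 0.2127] yaw 4.03 turn units -2.74 shift units x,y,z [-14.436  -4.231   0.318]
[[  0.4566  -0.0882 -84.5049  25.7613   8.1974]
 [  0.6057   0.1982   3.8122  45.0914  26.7515]
 [  0.6018   0.2501   5.0814  45.2023  27.3088]
 [  0.7575   0.364   37.6677  25.763   11.6573]
 [  0.8193   0.3855 -81.2165  29.7029  26.7597]
 [  0.7855   0.381  -81.2633  30.9756  26.4722]] [0.6711 0.2484]
top [[  0.4724  -0.091   12.8643]
 [  0.4838  -0.1411  12.9699]
 [  0.5835  -0.3544  14.8008]
 [  0.5969  -0.4043  15.7185]
 [  0.599   -0.1198 -88.8237]
 [  0.6043  -0.2392  84.7917]
 [  0.6006   0.2533   3.4792]
 [  0.6048   0.2017   3.2196]]
[[ 0.5998  0.2509  3.4791 42.7652 25.8093]
 [ 0.6039  0.1998  3.2196 43.7537 25.5513]]
scene [[ 0.6     0.2024  3.3859]
 [ 0.5962  0.2553  3.7673]
 [ 0.6016 -0.1386  1.7292]
 [ 0.5993 -0.1001  3.7484]
 [ 0.605  -0.2382 84.8981]
 [ 0.5972 -0.4038 15.423 ]
 [ 0.584  -0.3533 14.8807]
 [ 0.4841 -0.1406 13.0042]
 [ 0.4722 -0.089  12.3122]]
[[ 0.6044  0.2003  3.386  45.7043 28.1283]
 [ 0.6007  0.2528  3.7674 45.9153 28.4018]]
```

View pics/w5.png

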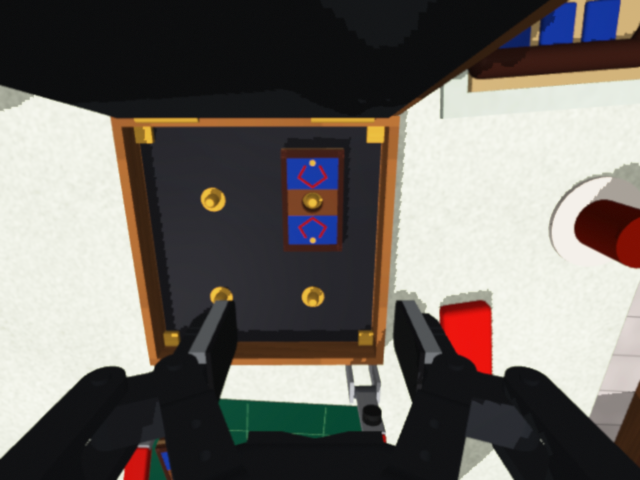

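Face 1 is seated: the post shows inside its hole at (312,202), measured at (0.602, 0.2255). Next, the face at (0.590, -0.379).

jog_arm(
  motion=[
    [0.5, 0, 0, 0, -1],
    [0.5, 0, 0, 0, -1],
    [0.5, 0, 0, 0, -0.75],
    [1, -1, -0.3, 0, 0],
    [1, -1, -0.3, 0, 0],
  ],
)

```text
time_s: 12.3
tcp_pos: [0.5996, 0.1385, 0.204]
tool_rot: [-1.907, -2.493, 0.004]
wrist_force: [0.5, -0.2, -0.4]
finger_gap: 1.0
grasp_force: 0.0
```

jog_arm(
  motion=[
    [1, -1, -0.3, 0, 0],
    [1, -1, -0.3, 0, 0],
    [1, -1, -0.3, 0, 0],
    [1, -1, -0.3, 0, 0],
    [1, -1, -0.3, 0, 0],
  ],
)

```text
time_s: 12.8
tcp_pos: [0.5935, -0.0715, 0.2045]
tool_rot: [-1.91, -2.491, 0.002]
wrist_force: [1.4, 0.4, 0.4]
finger_gap: 1.001
grasp_force: 0.0
```

jog_arm(
  motion=[
    [1, -1, -0.3, 0, 0],
    [1, -1, -0.3, 0, 0],
    [1, -1, -0.3, 0, 0],
    [1, -1, -0.3, 0, 0],
    [1, -1, -0.3, 0, 0],
  ],
)

```text
time_s: 13.3
tcp_pos: [0.5875, -0.28, 0.2044]
tool_rot: [-1.91, -2.49, 0.001]
wrist_force: [0.8, 0.3, -0.4]
finger_gap: 0.997
grasp_force: 0.0
```

jog_arm(
  motion=[
    [1, -1, -0.3, 0, 0],
    [1, -1, -0.3, 0, 0],
    [1, -0.44, -0.03, 0, 0],
    [1, 0, 0, 1, 0],
    [1, 0, 0, 1, 0],
  ],
)

```text
time_s: 13.8
tcp_pos: [0.589, -0.3803, 0.1245]
tool_rot: [1.914, 2.491, 0.0]
wrist_force: [0.8, -0.3, -0.9]
finger_gap: 1.0
grasp_force: 0.0
```

jog_arm(
  motion=[
    [1, 0, 0, 0.5, 0],
    [1, 0, 0, 0, 0],
    [1, 0, 0, 0, 0],
    [1, 0, 0, 0, 0],
  ],
)

```text
time_s: 14.2
tcp_pos: [0.5901, -0.3799, 0.1087]
tool_rot: [1.91, 2.49, 0.0]
wrist_force: [0.4, -0.3, 0.0]
finger_gap: 0.999
grasp_force: 0.0
```

```bash
python3 - <<'E'
from h import *
np.set_printoptions(suppress=True,precision=4)
plan(.5904,-.379,.003,15)
for n in('wrist','top','scene'):
    c=cam(n);f=faces(c,.016);print(n,f[(abs(f[:,0]-.53)<.1)&(f[:,1]<0)])
E
```

```text
tcp [ 0.5901 -0.3799  0.1087] yaw 15.03 turn units 0.01 shift units x,y,z [0.019 0.013 2.641]
wrist [[ 0.5984 -0.4059 14.9133 45.0531 27.2925]
 [ 0.5854 -0.3561 14.9335 45.1498 27.1772]
 [ 0.6046 -0.2587 -5.0558 32.9234 21.381 ]]
top [[  0.4723  -0.091   13.474   43.0791  26.175 ]
 [  0.4838  -0.1411  12.9699  43.3247  26.0509]
 [  0.5837  -0.3544  14.6304  43.2091  26.3835]
 [  0.597   -0.4043  15.3111  43.5794  26.3897]
 [  0.5999  -0.1203 -86.5634  56.9992  31.3217]
 [  0.6044  -0.2393  85.8859  57.6534  31.8156]]
scene [[  0.5998  -0.1194 -86.2519  57.7792  32.9718]
 [  0.6043  -0.2387  85.9372  60.7586  34.6707]
 [  0.5968  -0.4044  12.8075  47.2363  26.8815]
 [  0.5839  -0.3531  15.6924  46.5808  27.7856]
 [  0.4839  -0.1404  12.023   47.1988  27.8723]
 [  0.4722  -0.089   13.1138  47.6653  28.2061]]
```

Aligned. Descend and grip.

jog_arm(
  motion=[
    [1, 0.02, 0.01, 0.8, 0],
    [1, 0, 0, 0.8, 0],
    [1, 0, 0, 0.6, 0],
    [1, 0, 0, 0.42, 0],
    [1, 0, 0, 0, 0],
  ],
)

```text
time_s: 14.85
tcp_pos: [0.5885, -0.3778, -0.0008]
tool_rot: [-1.909, -2.49, 0.0]
wrist_force: [-0.4, -0.2, -0.3]
finger_gap: 0.994
grasp_force: 0.0
```

jog_arm(
  motion=[
    [1, 0, 0, 0, 0],
    [-1, 0, 0, 0, 0],
    [-1, 0, 0, 0, 0],
    [-1, 0, 0, 0, 0],
    [-1, 0, 0, 0, 0],
  ],
)

```text
time_s: 15.35
tcp_pos: [0.5905, -0.3793, 0.004]
tool_rot: [1.91, 2.49, 0.0]
wrist_force: [-1.1, -0.2, 6.1]
finger_gap: 0.613
grasp_force: 64.3
```

jog_arm(
  motion=[
    [-1, 0, 0, 0, 0],
    [-1, 0, 0, 0, 0],
    [-1, 0, 0, -0.3, 0],
    [-1, 0, 0, -0.8, 0],
    [-1, 0, 0, -1, 0],
  ],
)

```text
time_s: 15.85
tcp_pos: [0.5884, -0.3777, 0.0847]
tool_rot: [-1.909, -2.489, 0.0]
wrist_force: [1.4, 0.2, -0.9]
finger_gap: 0.608
grasp_force: 63.5
```

jog_arm(
  motion=[
    [-1, 0, 0, -1, 0],
    [-1, 0, 0, -1, 0],
    [-1, 0, 0, -0.8, 0],
    [-1, 0, 0, 0, 0],
    [-1, 0, 0, 0, 0],
  ],
)

```text
time_s: 16.35
tcp_pos: [0.5897, -0.3786, 0.1987]
tool_rot: [1.911, 2.492, 0.0]
wrist_force: [-1.0, 0.1, -1.7]
finger_gap: 0.611
grasp_force: 63.6
```

```bash
python3 - <<'E'
from h import *
np.set_printoptions(suppress=True,precision=4)
plan(.6092,.1258,.2,3.99); s=ctrl.get_state(); z=s['tcp_pos'][2]; print(s['grasp_force'])
c=cam('wrist');f=faces(c,z+.011); print(f[:4])
E
```

```text
tcp [ 0.5897 -0.3786  0.1987] yaw 15.03 turn units 2.76 shift units x,y,z [12.547  1.364 -0.033]
63.5970114916563
[[ 0.5976 -0.4068 14.9163 45.4164 27.5278]
 [ 0.5844 -0.3567 14.9313 44.909  26.9316]
 [ 0.5837 -0.2842 -5.0656 13.4654  8.7558]
 [ 0.5849 -0.2686 -4.324  13.7224  9.747 ]]
```

jog_arm(
  motion=[
    [-1, 0, 0, 0, 1],
    [-1, 0, 0, 0, 1],
    [-1, 0, 0, 0, 0.76],
    [-1, 1, 0.1, 0, 0],
    [-1, 1, 0.1, 0, 0],
  ],
)

```text
time_s: 16.9
tcp_pos: [0.5908, -0.2976, 0.1943]
tool_rot: [-2.142, -2.291, 0.002]
wrist_force: [0.4, 1.7, -0.0]
finger_gap: 0.61
grasp_force: 63.5
```

jog_arm(
  motion=[
    [-1, 1, 0.1, 0, 0],
    [-1, 1, 0.1, 0, 0],
    [-1, 1, 0.1, 0, 0],
    [-1, 1, 0.1, 0, 0],
    [-1, 1, 0.1, 0, 0],
  ],
)

```text
time_s: 17.4
tcp_pos: [0.5969, -0.0955, 0.1953]
tool_rot: [-2.141, -2.295, 0.003]
wrist_force: [-0.7, 0.7, -1.2]
finger_gap: 0.614
grasp_force: 63.5
```

jog_arm(
  motion=[
    [-1, 1, 0.1, 0, 0],
    [-1, 1, 0.1, 0, 0],
    [-1, 1, 0.1, 0, 0],
    [-1, 0.4, 0.3, 0, 0],
    [-1, 0, 0, 0, 0],
  ],
)

```text
time_s: 17.9
tcp_pos: [0.612, 0.0426, 0.1952]
tool_rot: [-2.137, -2.299, 0.004]
wrist_force: [0.2, -0.7, -1.6]
finger_gap: 0.611
grasp_force: 63.5
```

jog_arm(
  motion=[
    [-1, 0, 0, 0, 0],
    [-1, 0, 0, 0, 0],
    [-1, 0, 0, 0, 0],
  ],
)

```text
time_s: 18.2
tcp_pos: [0.6122, 0.0389, 0.1973]
tool_rot: [-2.144, -2.295, 0.001]
wrist_force: [0.5, -1.1, -0.7]
finger_gap: 0.609
grasp_force: 63.5
```

```bash
python3 - <<'E'
from h import *
np.set_printoptions(suppress=True,precision=4)
plan(.6092,.1258,.05,3.99); s=ctrl.get_state(); z=s['tcp_pos'][2]; print(s['grasp_force'])
c=cam('wrist');f=faces(c,z+.011); print(f); print(gold(c,.009)); save(c,'w6.png')
E
```

```text
tcp [0.6122 0.0389 0.1973] yaw 3.9 turn units -0.02 shift units x,y,z [2.174 0.075 3.682]
63.54453004896641
[[ 0.553   0.0149 17.1049 11.1468  3.9092]
 [ 0.6149  0.0098  3.8811 45.4639 27.5072]
 [ 0.5527  0.0323 12.6606 18.4047 11.2134]
 [ 0.6117  0.0616  3.8437 45.081  26.9338]
 [ 0.6072  0.1484  3.8195 18.7174  3.8036]]
[[489.5    470.5     62.       0.8363  -0.2638]
 [466.     455.5    457.5      0.8044  -0.2428]
 [314.5233 402.2442  67.5      0.6271  -0.1788]
 [462.5    353.5    817.       0.774   -0.1075]
 [315.1818 245.     118.       0.6158   0.    ]
 [146.5    161.5    304.       0.4655   0.0665]
 [384.5    160.5    315.5      0.6701   0.0809]
 [319.2778 102.3889 624.       0.6108   0.1243]
 [207.3134 102.6269 630.5      0.519    0.1181]
 [320.       7.      23.       0.6065   0.1934]]
```

jog_arm(
  motion=[
    [-1, 0.8, 0.05, 0, 0],
    [-1, 0.8, 0.05, 0, 0],
    [-1, 0.61, 0, 0, 0],
    [-1, 0, 0, 0.8, 0],
    [-1, 0, 0, 0.8, 0],
  ],
)

```text
time_s: 18.75
tcp_pos: [0.6109, 0.1288, 0.1341]
tool_rot: [2.141, 2.296, 0.004]
wrist_force: [0.8, -0.0, -2.1]
finger_gap: 0.613
grasp_force: 63.6
```

jog_arm(
  motion=[
    [-1, 0, 0, 0.8, 0],
    [-1, 0, 0, 0.8, 0],
    [-1, 0, 0, 0.4, 0],
    [-1, 0, 0, 0, 0],
    [-1, 0, 0, 0, 0],
  ],
)

```text
time_s: 19.25
tcp_pos: [0.6112, 0.1283, 0.0551]
tool_rot: [2.143, 2.296, 0.002]
wrist_force: [0.8, 0.3, -0.8]
finger_gap: 0.608
grasp_force: 63.5
```

jog_arm(
  motion=[
    [-1, 0, 0, 0, 0],
    [-1, 0, 0, 0, 0],
    [-1, 0, 0, 0, 0],
  ],
)

```text
time_s: 19.55
tcp_pos: [0.611, 0.1285, 0.0549]
tool_rot: [2.142, 2.296, 0.002]
wrist_force: [-0.1, -0.6, -0.2]
finger_gap: 0.612
grasp_force: 63.5
```

```bash
python3 - <<'E'
from h import *
np.set_printoptions(suppress=True,precision=4)
plan(.6093,.1275,.013,3.99); s=ctrl.get_state(); z=s['tcp_pos'][2]; print(s['grasp_force'])
c=cam('wrist');f=faces(c,z+.011); print(f)
E
```

```text
tcp [0.611  0.1285 0.0549] yaw 3.99 turn units -0.0 shift units x,y,z [-0.023 -0.044  1.049]
63.51802535355091
[[ 0.6136  0.0995  3.8239 45.4094 27.4935]
 [ 0.6103  0.1513  3.8817 45.1031 26.9285]
 [ 0.6056  0.2011  3.9116 33.9884 20.4297]
 [ 0.6033  0.2348  3.9287 33.8256  9.9316]]
```

jog_arm(
  motion=[
    [-1, -0.03, -0.03, 0.2, 0],
    [-1, 0, 0, 0.2, 0],
    [-1, 0, 0, 0.1, 0],
    [-1, 0, 0, 0, 0],
    [-1, 0, 0, 0, 0],
  ],
)

```text
time_s: 20.1
tcp_pos: [0.6092, 0.1272, 0.0334]
tool_rot: [-2.143, -2.297, 0.001]
wrist_force: [-0.3, 0.5, -0.8]
finger_gap: 0.608
grasp_force: 63.5
```

jog_arm(
  motion=[
    [-1, 0, 0, 0.1, 0],
    [-1, 0, 0, 0.1, 0],
    [-1, 0, 0, 0.1, 0],
    [-1, 0, 0, 0, 0],
    [-1, 0, 0, 0, 0],
  ],
)

```text
time_s: 20.6
tcp_pos: [0.6092, 0.1272, 0.0215]
tool_rot: [-2.143, -2.297, 0.0]
wrist_force: [0.4, -0.0, -1.1]
finger_gap: 0.61
grasp_force: 63.5
```

jog_arm(
  motion=[
    [-1, 0, 0, 0.1, 0],
    [-1, 0, 0, 0.1, 0],
    [-1, 0, 0, 0.03, 0],
    [-1, 0, 0, 0, 0],
    [-1, 0, 0, 0, 0],
  ],
)

```text
time_s: 21.1
tcp_pos: [0.6093, 0.1272, 0.0124]
tool_rot: [2.143, 2.297, 0.0]
wrist_force: [0.3, -0.6, -0.9]
finger_gap: 0.613
grasp_force: 63.5
```

jog_arm(
  motion=[
    [0.5, 0, 0, 0, 0],
    [0.5, 0, 0, 0, 0],
    [0.5, 0, 0, 0, 0],
    [0.5, 0, 0, 0, 0],
    [0.5, 0, 0, -0.3, 0],
  ],
)

```text
time_s: 21.6
tcp_pos: [0.6081, 0.127, 0.023]
tool_rot: [-2.141, -2.296, 0.005]
wrist_force: [-0.9, -0.8, -0.6]
finger_gap: 0.749
grasp_force: 0.0
```

jog_arm(
  motion=[
    [0.5, 0, 0, -1, 0],
    [0.5, 0, 0, -1, 0],
    [0.5, 0, 0, -1, 0],
    [0.5, 0, 0, -1, 0],
    [0.5, 0, 0, -0.5, 0],
  ],
)

```text
time_s: 22.1
tcp_pos: [0.6103, 0.1274, 0.2106]
tool_rot: [2.14, 2.294, 0.009]
wrist_force: [0.4, 0.1, 0.6]
finger_gap: 0.751
grasp_force: 0.0
```

jog_arm(
  motion=[
    [0.5, 0, 0, 0, -1],
    [0.5, 0, 0, 0, -1],
    [0.5, 0, 0, 0, -0.2],
    [0.5, 0, 0, 0, 0],
    [0.5, 0, 0, 0, 0],
  ],
)

```text
time_s: 22.6
tcp_pos: [0.6092, 0.1272, 0.2047]
tool_rot: [1.962, 2.454, -0.0]
wrist_force: [-0.4, -0.2, -0.3]
finger_gap: 0.744
grasp_force: 0.0
```

```bash
python3 - <<'E'
from h import *
np.set_printoptions(suppress=True,precision=4)
plan(.478,-.1155,.1,12.8)
for n in('wrist','top','scene'):
    c=cam(n);f=faces(c,.016);f=f[(abs(f[:,1]+.1)<.4)&(f[:,0]<.7)&(f[:,0]>.4)]; print(n,f[:,:3][f[:,1]<0]); f=faces(c,.024); print(f[(f[:,1]>.08)&(f[:,1]<.3)])
E
```

```text
tcp [0.6092 0.1272 0.2047] yaw 12.71 turn units -0.02 shift units x,y,z [-5.19  -4.543  2.616]
wrist [[ 0.6023 -0.1404  8.964 ]
 [ 0.5999 -0.1036  3.3589]
 [ 0.4681 -0.0872 12.9621]]
[[ 0.6119  0.0994  3.8229 45.4663 27.7945]
 [ 0.6085  0.151   3.5284 45.329  27.7877]
 [ 0.6057  0.1987  4.0182 45.2717 27.5887]
 [ 0.6021  0.2503  3.9623 45.2489 27.5547]]
top [[  0.4721  -0.0911  12.8643]
 [  0.4838  -0.1411  12.9699]
 [  0.599   -0.1198 -88.8237]
 [  0.6043  -0.2392  84.7917]]
[[  0.5954   0.1993 -88.6305  25.8705  23.1511]
 [  0.5998   0.2509   3.649   42.7971  25.7873]
 [  0.6102   0.101    2.3645  40.4113  25.1141]]
scene [[ 0.6016 -0.1386  1.7292]
 [ 0.5992 -0.1002  3.7482]
 [ 0.6046 -0.2383 84.8981]
 [ 0.4839 -0.1405 13.1035]
 [ 0.472  -0.089  13.1138]]
[[ 0.6079  0.1541  3.4322 45.6002 28.0831]
 [ 0.6107  0.1015  3.2511 47.1887 27.8978]
 [ 0.6044  0.2003  3.386  45.7043 28.1283]
 [ 0.6007  0.253   3.5278 45.8849 28.1079]]
```

jog_arm(
  motion=[
    [1, -0.74, -0.65, 0, 0],
    [1, -0.74, -0.65, 0, 0],
    [1, -0.74, -0.65, 0, 0],
    [1, -0.74, -0.65, 0, 0],
    [1, -0.74, -0.65, 0, 0],
  ],
)

```text
time_s: 23.25
tcp_pos: [0.5143, -0.0471, 0.2046]
tool_rot: [1.96, 2.454, 0.0]
wrist_force: [0.6, -0.3, 0.6]
finger_gap: 1.001
grasp_force: 0.0
```

jog_arm(
  motion=[
    [1, -0.74, -0.65, 0, 0],
    [1, -0.75, -0.65, 0, 0],
    [1, 0, 0, 0.8, 0],
    [1, 0, 0, 0.8, 0],
    [1, 0, 0, 0.8, 0],
  ],
)

```text
time_s: 23.75
tcp_pos: [0.4776, -0.116, 0.1078]
tool_rot: [1.961, 2.453, 0.001]
wrist_force: [0.3, 0.4, 0.6]
finger_gap: 0.999
grasp_force: 0.0
```

jog_arm(
  motion=[
    [1, 0, 0, 0, 0],
    [1, 0, 0, 0, 0],
    [1, 0, 0, 0, 0],
  ],
)

```text
time_s: 24.05
tcp_pos: [0.4789, -0.1158, 0.1108]
tool_rot: [1.958, 2.452, 0.002]
wrist_force: [0.6, -0.2, 0.5]
finger_gap: 1.003
grasp_force: 0.0
```

```bash
python3 - <<'E'
from h import *
np.set_printoptions(suppress=True,precision=4)
plan(.478,-.1155,.003,12.8)
for n in('wrist','top','scene'):
    c=cam(n);f=faces(c,.016);f=f[(abs(f[:,1]+.1)<.1)&(f[:,0]<.55)&(f[:,0]>.4)]; print(n,f[:,:3],f[:,:2].mean(0))
E
```

```text
tcp [ 0.4789 -0.1158  0.1108] yaw 12.79 turn units -0.0 shift units x,y,z [ 0.013 -0.021  2.696]
wrist [[ 0.485  -0.1425 12.6362]
 [ 0.4736 -0.0923 12.6752]] [ 0.4793 -0.1174]
top [] [nan nan]
scene [[ 0.4839 -0.1406 13.1129]
 [ 0.4722 -0.0891 13.1198]] [ 0.4781 -0.1149]<stdin>:5: RuntimeWarning: Mean of empty slice.
  ret = um.true_divide(
```

jog_arm(
  motion=[
    [1, 0.01, -0.02, 0.8, 0],
    [1, 0, 0, 0.8, 0],
    [1, 0, 0, 0.6, 0],
    [1, 0, 0, 0.45, 0],
    [1, 0, 0, 0, 0],
  ],
)

```text
time_s: 24.7
tcp_pos: [0.4755, -0.1149, 0.0007]
tool_rot: [-1.958, -2.452, 0.002]
wrist_force: [-1.4, 0.2, -1.1]
finger_gap: 0.997
grasp_force: 0.0
```

jog_arm(
  motion=[
    [1, 0, 0, 0, 0],
    [-1, 0, 0, 0, 0],
    [-1, 0, 0, 0, 0],
    [-1, 0, 0, 0, 0],
    [-1, 0, 0, 0, 0],
  ],
)

```text
time_s: 25.2
tcp_pos: [0.478, -0.1157, 0.0042]
tool_rot: [1.958, 2.453, 0.002]
wrist_force: [-1.9, -0.1, 5.8]
finger_gap: 0.611
grasp_force: 63.4
```

jog_arm(
  motion=[
    [-1, 0, 0, 0, 0],
    [-1, 0, 0, 0, 0],
    [-1, 0, 0, -0.3, 0],
    [-1, 0, 0, -0.8, 0],
    [-1, 0, 0, -1, 0],
  ],
)

```text
time_s: 25.7
tcp_pos: [0.4756, -0.1149, 0.0867]
tool_rot: [-1.958, -2.452, 0.002]
wrist_force: [0.5, -0.3, -0.4]
finger_gap: 0.61
grasp_force: 62.9
```

jog_arm(
  motion=[
    [-1, 0, 0, -1, 0],
    [-1, 0, 0, -1, 0],
    [-1, 0, 0, -0.9, 0],
    [-1, 0, 0, 0, 1],
    [-1, 0, 0, 0, 1],
  ],
)

```text
time_s: 26.2
tcp_pos: [0.4772, -0.1154, 0.2049]
tool_rot: [2.128, 2.307, 0.002]
wrist_force: [0.2, 1.1, -1.3]
finger_gap: 0.608
grasp_force: 62.9
```

jog_arm(
  motion=[
    [-1, 0, 0, 0, 0.2],
    [-1, 0, 0, 0, 0],
    [-1, 0, 0, 0, 0],
  ],
)

```text
time_s: 26.5
tcp_pos: [0.4767, -0.1153, 0.2025]
tool_rot: [-2.141, -2.299, 0.0]
wrist_force: [0.6, 0.9, -0.6]
finger_gap: 0.611
grasp_force: 62.9
```

```bash
python3 - <<'E'
from h import *
np.set_printoptions(suppress=True,precision=4)
plan(.5175,.0294,.2,3.99); s=ctrl.get_state(); z=s['tcp_pos'][2]; print(s['grasp_force'])
c=cam('wrist');f=faces(c,z+.011); print(f)
E
```

```text
tcp [ 0.4767 -0.1153  0.2025] yaw 4.06 turn units 0.02 shift units x,y,z [3.537 1.269 0.062]
62.93947845697403
[[ 0.4795 -0.144   4.0357 45.3293 27.9702]
 [ 0.5266 -0.1107 -5.0621 13.3842  8.769 ]
 [ 0.476  -0.0924  4.014  44.9805 27.3029]
 [ 0.5245 -0.0777  3.4714 13.3333  8.5433]
 [ 0.5237 -0.0627  4.0331 13.3668  8.7026]]
```

jog_arm(
  motion=[
    [-1, 0.8, 0.24, 0, 0],
    [-1, 1, 0.24, 0, 0],
    [-1, 1, 0.24, 0, 0],
    [-1, 1, 0.24, 0, 0],
    [-1, 1, 0.24, 0, 0],
  ],
)

```text
time_s: 27.05
tcp_pos: [0.5114, 0.0812, 0.2024]
tool_rot: [2.142, 2.298, -0.0]
wrist_force: [0.0, -0.9, -0.6]
finger_gap: 0.611
grasp_force: 62.9
```

jog_arm(
  motion=[
    [-1, 1, 0.22, 0, 0],
    [-1, 0, 0, 0, 0],
    [-1, 0, 0, 0.8, 0],
    [-1, 0, 0, 0.8, 0],
    [-1, 0, 0, 0.8, 0],
  ],
)

```text
time_s: 27.55
tcp_pos: [0.5173, 0.1197, 0.1054]
tool_rot: [2.142, 2.298, -0.0]
wrist_force: [0.1, 0.3, -1.1]
finger_gap: 0.613
grasp_force: 63.0
```

jog_arm(
  motion=[
    [-1, 0, 0, 0.8, 0],
    [-1, 0, 0, 0.5, 0],
    [-1, 0, 0, 0, 0],
    [-1, 0, 0, 0, 0],
    [-1, 0, 0, 0, 0],
  ],
)

```text
time_s: 28.05
tcp_pos: [0.5185, 0.12, 0.0563]
tool_rot: [2.141, 2.296, 0.004]
wrist_force: [-0.3, 0.9, -0.5]
finger_gap: 0.61
grasp_force: 62.9
```

```bash
python3 - <<'E'
from h import *
np.set_printoptions(suppress=True,precision=4)
plan(.5175,.1208,.013,3.99); s=ctrl.get_state(); z=s['tcp_pos'][2]; print(s['grasp_force'])
c=cam('wrist');f=faces(c,z+.011); print(f)
E
```

```text
tcp [0.5185 0.12   0.0563] yaw 3.99 turn units -0.0 shift units x,y,z [ 0.021 -0.024  1.084]
62.92350880801678
[[ 0.5212  0.0913  3.7882 45.3337 27.9693]
 [ 0.5882  0.1239  3.5783 33.8516 20.9046]
 [ 0.5177  0.1429  3.8637 45.0244 27.3107]
 [ 0.5857  0.1626  3.5962 33.7798 20.7278]
 [ 0.5835  0.199   4.2253 33.3032 20.1205]
 [ 0.5812  0.2319  4.472  33.3808  9.1571]]
```

jog_arm(
  motion=[
    [-1, 0.02, -0.02, 0.2, 0],
    [-1, 0, 0, 0.2, 0],
    [-1, 0, 0, 0.1, 0],
    [-1, 0, 0, 0, 0],
    [-1, 0, 0, 0, 0],
  ],
)

```text
time_s: 28.6
tcp_pos: [0.5165, 0.1208, 0.0343]
tool_rot: [-2.143, -2.297, 0.001]
wrist_force: [0.3, -0.2, -0.5]
finger_gap: 0.613
grasp_force: 62.9
```

jog_arm(
  motion=[
    [-1, 0, 0, 0.1, 0],
    [-1, 0, 0, 0.1, 0],
    [-1, 0, 0, 0.1, 0],
    [-1, 0, 0, 0, 0],
    [-1, 0, 0, 0, 0],
  ],
)

```text
time_s: 29.1
tcp_pos: [0.5165, 0.1208, 0.0223]
tool_rot: [-2.143, -2.297, 0.001]
wrist_force: [-0.5, -0.4, -0.5]
finger_gap: 0.613
grasp_force: 62.9
```

jog_arm(
  motion=[
    [-1, 0, 0, 0.1, 0],
    [-1, 0, 0, 0.1, 0],
    [-1, 0, 0, 0.07, 0],
    [-1, 0, 0, 0, 0],
    [-1, 0, 0, 0, 0],
  ],
)

```text
time_s: 29.6
tcp_pos: [0.5165, 0.1208, 0.0123]
tool_rot: [2.143, 2.297, -0.0]
wrist_force: [-4.1, -1.0, 5.9]
finger_gap: 0.612
grasp_force: 63.7
```

jog_arm(
  motion=[
    [0.5, 0, 0, 0, 0],
    [0.5, 0, 0, 0, 0],
    [0.5, 0, 0, 0, 0],
    [0.5, 0, 0, 0, 0],
    [0.5, 0, 0, -0.3, 0],
  ],
)

```text
time_s: 30.1
tcp_pos: [0.5153, 0.1206, 0.0223]
tool_rot: [-2.141, -2.296, 0.005]
wrist_force: [-0.4, 0.5, -0.3]
finger_gap: 0.75
grasp_force: 0.0
```

jog_arm(
  motion=[
    [0.5, 0, 0, -1, 0],
    [0.5, 0, 0, -1, 0],
    [0.5, 0, 0, -1, 0],
    [0.5, 0, 0, -1, 0],
    [0.5, 0, 0, -1, 0],
  ],
)

```text
time_s: 30.6
tcp_pos: [0.5163, 0.1207, 0.2265]
tool_rot: [2.142, 2.297, 0.002]
wrist_force: [0.3, 0.7, -0.5]
finger_gap: 0.753
grasp_force: 0.0
```

jog_arm(
  motion=[
    [0.5, -1, 0, -1, 0],
    [0.5, -1, 0, -1, 0],
    [0.5, -1, 0, -1, 0],
    [0.5, 0, 0, 0, 0],
    [0.5, 0, 0, 0, 0],
  ],
)

```text
time_s: 31.1
tcp_pos: [0.5239, 0.0145, 0.3311]
tool_rot: [2.143, 2.294, 0.003]
wrist_force: [-0.0, 0.8, -0.9]
finger_gap: 0.749
grasp_force: 0.0
```

```bash
python3 - <<'E'
from h import *
np.set_printoptions(suppress=True,precision=4)
s=ctrl.get_state();print(s['tcp_pos'],s['joint_pos'])
for n in('wrist','top','scene'):
    c=cam(n);save(c,n+'7.png');f=faces(c,.024); print(n,f[(f[:,1]>.08)&(f[:,1]<.3)&(f[:,0]<.7)&(f[:,0]>.4)][:,:3])
a=cv2.imread('pics/top7.png')[180:380,50:370]; b=cv2.imread('pics/scene7.png')[60:320,300:640]
cv2.imwrite('pics/m7.png',np.vstack([cv2.resize(a,(480,300)),cv2.resize(b,(480,300))[:300]]))
E
```

```text
[0.5239 0.0145 0.3311] [-0.0429  0.0493  1.2068  0.0001  1.8832 -0.1109]
wrist [[0.6121 0.0997 1.9613]
 [0.5192 0.094  3.8375]
 [0.6089 0.1515 3.2866]
 [0.5157 0.1453 3.8414]
 [0.6063 0.1969 4.0565]]
top []
scene [[0.6079 0.1541 3.7647]
 [0.6107 0.1015 3.2511]
 [0.6044 0.2003 3.386 ]
 [0.6005 0.2523 4.2544]
 [0.5187 0.0959 1.689 ]
 [0.5146 0.1477 3.4409]]
```

View pics/m7.png

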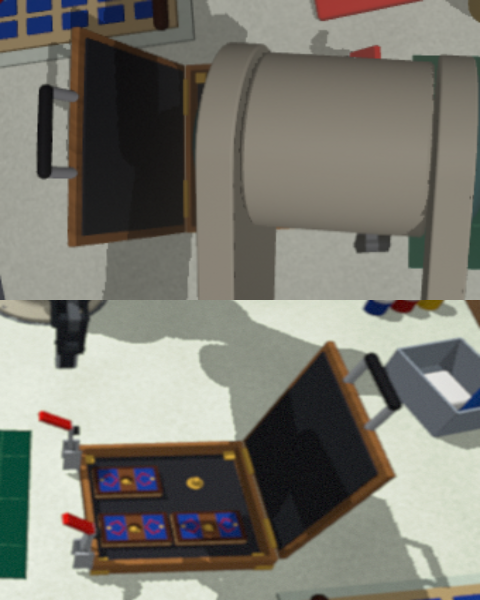

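Montage: all three large faces lie flat, each hole over a post (posts 1, 2 and 3; post_4 is empty). The handle's middle is at about (79,268) in the top view and (571,130) in the scene view. Next is the lid.

```bash
cat >> h.py <<'E'
import json
o_,th_=json.load(open('case.json')); CX=np.array([np.cos(th_),np.sin(th_)]); CY=np.array([-CX[1],CX[0]])
def c2w(x,y,z): return np.r_[np.array(o_)+x*CX+y*CY,z]
def w2c(p): d=np.array(p[:2])-o_; return np.r_[d@CX,d@CY,p[2]]
def handle(th): return c2w(.118-.278*np.cos(th)-.005*np.sin(th)*-1,0,.036+.278*np.sin(th)+.005*np.cos(th))
E
python3 - <<'E'
from h import *
np.set_printoptions(suppress=True,precision=4)
t=cam('top');s=cam('scene');w=cam('wrist')
p=tri([(t,(79.5,268)),(s,(570.6,130))]); q=w2c(p); print(p,q)
print('theta',np.arctan2(q[2]-.036,.118-q[0])-np.arctan2(.005,.278))
st=ctrl.get_state();M=R.from_rotvec(st['tool_rot']).as_matrix()
print('cam in tool',M.T@((-w['R'].T@w['t'])-st['tcp_pos']),'cam fwd in tool',M.T@w['R'][2])
for th in (1.7,1.75,1.8,1.85):
    h=handle(th); print(th,h,w2c(h),proj(t,h),proj(s,h))
# catches: red contour pixels -> case coords at the plane y=+-95
for n,c in(('top',t),('scene',s)):
    hsv=cv2.cvtColor(c['pixels'],cv2.COLOR_RGB2HSV)
    m=(((hsv[...,0]>172)|(hsv[...,0]<6))&(hsv[...,1]>150)&(hsv[...,2]>90)).astype(np.uint8)
    for k in cv2.findContours(m,cv2.RETR_EXTERNAL,cv2.CHAIN_APPROX_NONE)[0]:
        if 60<cv2.contourArea(k)<400: print(n,cv2.boxPoints(cv2.minAreaRect(k)).round(1).tolist())
E
```

```text
[0.5467 0.3462 0.3067] [0.1682 0.001  0.3067]
theta 1.7362880783227506
cam in tool [ 0.0797  0.0009 -0.1433] cam fwd in tool [-0.3151 -0.001   0.9491]
1.7 [0.5484 0.3369 0.311 ] [ 0.1588 -0.      0.311 ] [[ 83.2338 266.6903]] [[564.9496 128.85  ]]
1.75 [0.5475 0.3505 0.3087] [ 0.1725 -0.      0.3087] [[ 75.4952 267.2137]] [[573.5647 129.7125]]
1.8 [0.5465 0.3641 0.3056] [0.186  0.     0.3056] [[ 68.2145 267.7656]] [[581.8185 130.896 ]]
1.85 [0.5456 0.3774 0.3019] [ 0.1994 -0.      0.3019] [[ 61.4195 268.3424]] [[589.6755 132.3907]]
top [[284.0, 211.0], [302.0, 211.0], [302.0, 218.0], [284.0, 218.0]]
top [[205.0, 114.0], [226.0, 114.0], [226.0, 133.0], [205.0, 133.0]]
scene [[341.6000061035156, 251.8000030517578], [345.79998779296875, 243.39999389648438], [369.0, 255.0], [364.79998779296875, 263.3999938964844]]
scene [[326.0, 162.60000610351562], [328.79998779296875, 156.10000610351562], [351.29998779296875, 165.6999969482422], [348.5, 172.1999969482422]]
```

jog_arm(
  motion=[
    [0.1, 0, 0, -0.5, -1],
    [0.1, 0, 0, 0, -1],
    [0.1, 0, 0, 0, -1],
    [0.1, 0, 0, 0, -1],
    [0.1, 0, 0, 0, -1],
  ],
)

```text
time_s: 31.9
tcp_pos: [0.5238, 0.0156, 0.3492]
tool_rot: [-1.706, -2.637, 0.001]
wrist_force: [-0.5, -0.0, -0.5]
finger_gap: 0.55
grasp_force: 0.0
```

jog_arm(
  motion=[
    [0.1, 0, 0, 0, -1],
    [0.1, 0, 0, 0, -1],
    [0.1, 0, 0, 0, -1],
    [0.1, 0, 0, 0, -1],
    [0.1, 0, 0, 0, -1],
  ],
)

```text
time_s: 32.4
tcp_pos: [0.5238, 0.0156, 0.3492]
tool_rot: [-1.222, -2.893, 0.001]
wrist_force: [-0.5, 0.4, 0.3]
finger_gap: 0.55
grasp_force: 0.0
```

jog_arm(
  motion=[
    [0.1, 0, 0, 0, -1],
    [0.1, 0, 0, 0, -1],
    [0.1, 0, 0, 0, -1],
    [0.1, 0, 0, 0, -1],
    [0.1, 0, 0, 0, -1],
  ],
)

```text
time_s: 32.9
tcp_pos: [0.5238, 0.0156, 0.3492]
tool_rot: [-0.701, -3.061, 0.0]
wrist_force: [0.1, -0.6, 0.1]
finger_gap: 0.548
grasp_force: 0.0
```

jog_arm(
  motion=[
    [0.1, 0, 0, 0, -1],
    [0.1, 0, 0, 0, -1],
    [0.1, 0, 0, 0, -1],
    [0.1, 0, 0, 0, -1],
    [0.1, 0, 0, 0, -1],
  ],
)

```text
time_s: 33.4
tcp_pos: [0.5238, 0.0155, 0.3492]
tool_rot: [-0.159, -3.137, 0.0]
wrist_force: [0.2, -0.0, -0.3]
finger_gap: 0.548
grasp_force: 0.0
```

jog_arm(
  motion=[
    [0.1, 0, 0, 0, -1],
    [0.1, 0, 0, 0, -1],
    [0.1, 0, 0, 0, -0.5],
    [0.1, 0, 0, 0, 0],
    [0.1, 0, 0, 0, 0],
  ],
)

```text
time_s: 33.9
tcp_pos: [0.5238, 0.0153, 0.3494]
tool_rot: [0.109, -3.139, 0.0]
wrist_force: [0.0, -0.4, -0.7]
finger_gap: 0.547
grasp_force: 0.0
```

```bash
python3 - <<'E'
from h import *
np.set_printoptions(suppress=True,precision=4)
h=handle(1.733);print(h);plan(h[0],h[1],.355,93.99)
# preview of the arc in units, tool y=case x, tool z=down
T=np.r_[1.733,np.arange(1.6,.2,-.1)]
H=np.array([w2c(handle(t)) for t in T]); print(np.c_[T[1:],np.diff(H[:,0])/.04,-np.diff(H[:,2])/.04].round(2).tolist())
t=cam('top')
hsv=cv2.cvtColor(t['pixels'],cv2.COLOR_RGB2HSV)
m=(((hsv[...,0]>172)|(hsv[...,0]<6))&(hsv[...,1]>150)&(hsv[...,2]>90)).astype(np.uint8)
for k in cv2.findContours(m,cv2.RETR_EXTERNAL,cv2.CHAIN_APPROX_NONE)[0]:
    if 20<cv2.contourArea(k)<400: print(cv2.boundingRect(k))
def grip(a,y,r=.085): al=np.arctan2(.029,.080)+a; return c2w(-.132+r*np.cos(al),y,.058+r*np.sin(al))
s=cam('scene')
for a in(1.3,1.4,1.5,1.6,1.7,1.8): print(a,[proj(c,grip(a,y)).round(0).tolist() for y in(-.095,.095) for c in(t,s)],grip(a,.095).round(3))
E
```

```text
[0.5478 0.3459 0.3095]
tcp [0.5238 0.0153 0.3494] yaw 93.96 turn units -0.01 shift units x,y,z [-1.172  8.202 -0.14 ]
[[1.6, -0.92, -0.1], [1.5, -0.69, 0.0], [1.4, -0.69, 0.07], [1.3, -0.68, 0.14], [1.2, -0.66, 0.21], [1.1, -0.64, 0.27], [1.0, -0.61, 0.33], [0.9, -0.57, 0.39], [0.8, -0.53, 0.45], [0.7, -0.48, 0.5], [0.6, -0.43, 0.55], [0.5, -0.37, 0.59], [0.4, -0.31, 0.62], [0.3, -0.25, 0.65]]
(205, 114, 22, 20)
1.3 [[[290.0, 216.0]], [[357.0, 250.0]], [[295.0, 321.0]], [[348.0, 159.0]]] [0.474 0.034 0.143]
1.4 [[[295.0, 216.0]], [[352.0, 251.0]], [[299.0, 321.0]], [[344.0, 160.0]]] [0.475 0.025 0.142]
1.5 [[[300.0, 216.0]], [[347.0, 251.0]], [[304.0, 321.0]], [[339.0, 160.0]]] [0.475 0.017 0.14 ]
1.6 [[[304.0, 216.0]], [[342.0, 252.0]], [[309.0, 320.0]], [[335.0, 161.0]]] [0.476 0.009 0.137]
1.7 [[[308.0, 216.0]], [[337.0, 253.0]], [[313.0, 320.0]], [[330.0, 163.0]]] [0.477 0.001 0.134]
1.8 [[[312.0, 217.0]], [[332.0, 255.0]], [[317.0, 320.0]], [[326.0, 164.0]]] [ 0.477 -0.006  0.129]
```

jog_arm(
  motion=[
    [0.1, -0.2, 1, -0.14, 0],
    [0.1, -0.2, 1, 0, 0],
    [0.1, -0.2, 1, 0, 0],
    [0.1, -0.2, 1, 0, 0],
    [0.1, -0.2, 1, 0, 0],
  ],
)

```text
time_s: 34.5
tcp_pos: [0.5498, 0.219, 0.3553]
tool_rot: [-0.108, 3.14, -0.0]
wrist_force: [0.8, -0.5, 0.3]
finger_gap: 0.545
grasp_force: 0.0
```

jog_arm(
  motion=[
    [0.1, -0.17, 1, 0, 0],
    [0.1, 0, 1, 0, 0],
    [0.1, 0, 0.9, 0, 0],
    [0.1, 0, 0.3, 0, 0],
    [0.1, 0, 0, 0, 0],
  ],
)

```text
time_s: 35.0
tcp_pos: [0.5474, 0.3468, 0.3545]
tool_rot: [0.112, -3.139, 0.001]
wrist_force: [0.4, 0.6, -0.4]
finger_gap: 0.551
grasp_force: 0.0
```

```bash
python3 - <<'E'
from h import *
np.set_printoptions(suppress=True,precision=4)
h=handle(1.733);plan(h[0],h[1],.2905,93.99); c=cam('wrist'); save(c,'w8.png'); print(proj(c,h),proj(c,h+np.r_[.04*CY,0]))
E
```

```text
tcp [0.5474 0.3468 0.3545] yaw 94.1 turn units 0.03 shift units x,y,z [-0.008 -0.024  1.599]
[[315.7843 268.2704]] [[315.9113 194.6889]]
```

View pics/w8.png

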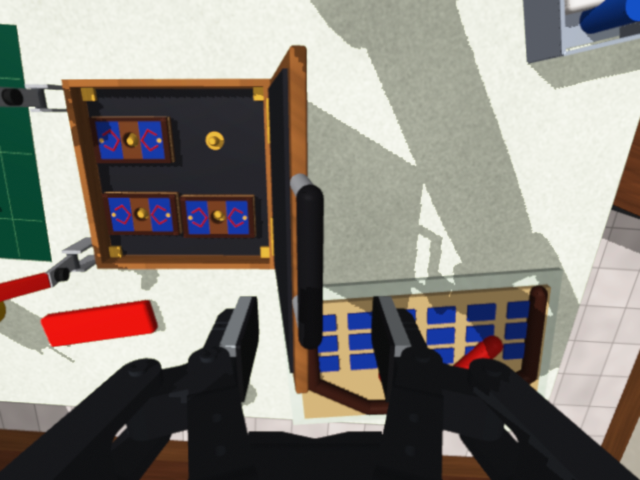

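The wrist view shows the black bar at column 310, rows 180 to 345, between the open pads (midline near 315). Descend, shifting 3 mm towards the front, and pinch.

jog_arm(
  motion=[
    [0.1, 0, -0.08, 0.5, 0],
    [0.1, 0, 0, 0.6, 0],
    [0.1, 0, 0, 0.45, 0],
    [0.1, 0, 0, 0, 0],
    [-1, 0, 0, 0, 0],
  ],
)

```text
time_s: 35.55
tcp_pos: [0.5484, 0.341, 0.2944]
tool_rot: [-0.106, 3.139, 0.0]
wrist_force: [-0.2, 0.2, 0.8]
finger_gap: 0.401
grasp_force: 0.0
```

jog_arm(
  motion=[
    [-1, 0, 0, 0, 0],
    [-1, 0, 0, 0, 0],
    [-1, 0, 0, 0, 0],
    [-1, 0, 0, 0, 0],
    [-1, 0, 0, 0, 0],
  ],
)

```text
time_s: 36.05
tcp_pos: [0.5485, 0.3423, 0.2957]
tool_rot: [-0.109, 3.136, 0.002]
wrist_force: [0.1, -1.0, 5.6]
finger_gap: 0.14
grasp_force: 58.7
```

jog_arm(
  motion=[
    [-1, 0, -0.2, -0.03, 0],
    [-1, 0, -0.3, -0.03, 0],
    [-1, 0, -0.33, -0.03, 0],
    [-1, 0, -0.35, 0, 0],
    [-1, 0, -0.34, 0, 0],
  ],
)

```text
time_s: 36.55
tcp_pos: [0.5527, 0.2825, 0.2993]
tool_rot: [-0.112, 3.135, 0.006]
wrist_force: [3.3, 5.2, 3.3]
finger_gap: 0.137
grasp_force: 62.3
```

```bash
cat >> h.py <<'E'
def lidstat():
    s=ctrl.get_state(); q=w2c(s['tcp_pos']); hz=q[2]+.0187
    a=np.arctan2(.005,.278); r=np.hypot(.118-q[0],hz-.036)
    print('case',q.round(4),'theta(from tcp)',round(np.arctan2(hz-.036,.118-q[0])-a,3),'r',round(r,4),'F',s['wrist_force'].round(1),'grip',s['grasp_force'],s['finger_gap'])
E
python3 -c "
from h import *
lidstat()"
```

```text
case [ 0.1042 -0.0005  0.2993] theta(from tcp) 1.504 r 0.2823 F [3.3 5.2 3.3] grip 62.3071163892746 0.13729728955747372
```

Works with small forces. Continue along the arc.

jog_arm(
  motion=[
    [-1, 0, -0.35, 0.03, 0],
    [-1, 0, -0.34, 0.04, 0],
    [-1, 0, -0.34, 0.06, 0],
    [-1, 0, -0.34, 0.08, 0],
    [-1, 0, -0.33, 0.1, 0],
  ],
)

```text
time_s: 37.05
tcp_pos: [0.5575, 0.2141, 0.2873]
tool_rot: [-0.11, 3.135, 0.004]
wrist_force: [2.9, 4.0, 1.3]
finger_gap: 0.135
grasp_force: 62.7
```

jog_arm(
  motion=[
    [-1, 0, -0.33, 0.11, 0],
    [-1, 0, -0.32, 0.13, 0],
    [-1, 0, -0.32, 0.14, 0],
    [-1, 0, -0.31, 0.16, 0],
    [-1, 0, -0.3, 0.17, 0],
  ],
)

```text
time_s: 37.55
tcp_pos: [0.562, 0.1504, 0.2569]
tool_rot: [-0.11, 3.137, 0.002]
wrist_force: [3.6, 2.1, 4.3]
finger_gap: 0.14
grasp_force: 64.5
```

```bash
python3 -c "
from h import *
lidstat()"
```

```text
case [-0.0282 -0.0005  0.2569] theta(from tcp) 1.005 r 0.2807 F [3.6 2.1 4.3] grip 64.5448350906372 0.14024865047713098
```

jog_arm(
  motion=[
    [-1, 0, -0.29, 0.19, 0],
    [-1, 0, -0.28, 0.2, 0],
    [-1, 0, -0.27, 0.22, 0],
    [-1, 0, -0.26, 0.23, 0],
    [-1, 0, -0.25, 0.24, 0],
  ],
)

```text
time_s: 38.05
tcp_pos: [0.5656, 0.0962, 0.2125]
tool_rot: [-0.109, 3.138, 0.001]
wrist_force: [6.6, 3.5, 3.2]
finger_gap: 0.138
grasp_force: 65.5
```

jog_arm(
  motion=[
    [-1, 0, -0.24, 0.25, 0],
    [-1, 0, -0.22, 0.27, 0],
    [-1, 0, -0.21, 0.28, 0],
    [-1, 0, -0.2, 0.29, 0],
    [-1, 0, -0.18, 0.3, 0],
  ],
)

```text
time_s: 38.55
tcp_pos: [0.5685, 0.0543, 0.1566]
tool_rot: [-0.109, 3.138, 0.0]
wrist_force: [6.2, 2.1, 2.2]
finger_gap: 0.14
grasp_force: 64.6
```

jog_arm(
  motion=[
    [-1, 0, -0.17, 0.3, 0],
    [-1, 0, -0.15, 0.31, 0],
    [-1, 0, -0.13, 0.32, 0],
    [-1, 0, -0.11, 0.32, 0],
    [-1, 0, 0, 0, 0],
  ],
)

```text
time_s: 39.05
tcp_pos: [0.5698, 0.0318, 0.105]
tool_rot: [-0.108, 3.14, 0.0]
wrist_force: [8.6, 0.9, -1.4]
finger_gap: 0.139
grasp_force: 64.0
```

```bash
python3 -c "
from h import *
lidstat()
c=cam('scene');save(c,'s9.png');c=cam('wrist');save(c,'w9.png')
a=cv2.imread('pics/s9.png');b=cv2.imread('pics/w9.png');cv2.imwrite('pics/m9.png',np.hstack([a[100:400,240:640],cv2.resize(b,(400,300))]))"
```

```text
case [-1.47e-01 -1.00e-04  1.05e-01] theta(from tcp) 0.302 r 0.2791 F [ 8.6  0.9 -1.4] grip 64.00846838951111 0.13927608725773824
```

View pics/m9.png

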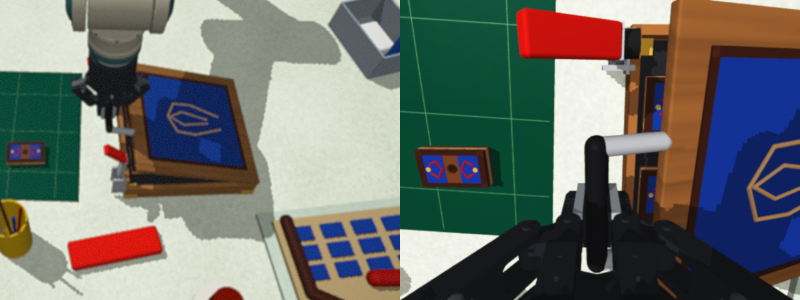

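Montage: the lid is at about 0.3 rad with the pinch still on the bar, and both catches stand outward clear of the lid. Now release, lift, and press the lid down from above.

jog_arm(
  motion=[
    [-0.2, 0, 0, 0, 0],
    [-0.2, 0, 0, 0, 0],
    [-0.2, 0, 0, 0, 0],
    [-0.2, 0, 0, -0.6, 0],
    [-0.2, 0, 0, -0.8, 0],
  ],
)

```text
time_s: 39.65
tcp_pos: [0.5681, 0.0325, 0.1616]
tool_rot: [0.109, -3.134, 0.0]
wrist_force: [0.4, -0.6, 0.1]
finger_gap: 0.399
grasp_force: 0.0
```

jog_arm(
  motion=[
    [-0.2, 0, 0, -0.8, 0],
    [-0.2, 0, 0, -0.3, 0],
    [-1, 0, 0.6, 0, 0],
    [-1, 0, 0.65, 0, 0],
    [-1, 0, 0, 0, 0],
  ],
)

```text
time_s: 40.15
tcp_pos: [0.5654, 0.0848, 0.206]
tool_rot: [0.114, -3.137, -0.001]
wrist_force: [0.6, -0.6, 0.3]
finger_gap: -0.003
grasp_force: 0.0
```

jog_arm(
  motion=[
    [-1, 0, 0, 0, 0],
    [-1, 0, 0, 0, 0],
    [-1, 0, 0, 0.6, 0],
    [-1, 0, 0, 0.6, 0],
    [-1, 0, 0, 0.4, 0],
  ],
)

```text
time_s: 40.65
tcp_pos: [0.5655, 0.0815, 0.1411]
tool_rot: [0.107, -3.137, 0.001]
wrist_force: [0.6, 0.6, -0.6]
finger_gap: 0.0
grasp_force: 0.0
```

jog_arm(
  motion=[
    [-1, 0, 0, 0.2, 0],
    [-1, 0, 0, 0.2, 0],
    [-1, 0, 0, 0.2, 0],
    [-1, 0, 0, 0.2, 0],
    [-1, 0, 0, 0.2, 0],
  ],
)

```text
time_s: 41.15
tcp_pos: [0.5666, 0.0823, 0.1035]
tool_rot: [-0.109, 3.138, -0.0]
wrist_force: [0.9, -1.0, 1.6]
finger_gap: 0.003
grasp_force: 0.7
```

jog_arm(
  motion=[
    [-1, 0, 0, 0.25, 0],
    [-1, 0, 0, 0.25, 0],
    [-1, 0, 0, 0.25, 0],
    [-1, 0, 0, 0.25, 0],
    [-1, 0, 0, 0.2, 0],
  ],
)

```text
time_s: 41.65
tcp_pos: [0.5658, 0.0824, 0.0541]
tool_rot: [0.109, -3.139, 0.0]
wrist_force: [0.5, -0.7, 1.4]
finger_gap: 0.001
grasp_force: 0.6
```

jog_arm(
  motion=[
    [-1, 0, 0, 0.1, 0],
    [-1, 0, 0, 0.1, 0],
    [-1, 0, 0, 0.1, 0],
    [-1, 0, 0, 0, 0],
    [-1, 0, 0, 0, 0],
  ],
)

```text
time_s: 42.15
tcp_pos: [0.5662, 0.0825, 0.0459]
tool_rot: [-0.109, 3.139, -0.0]
wrist_force: [-10.0, -2.5, 18.4]
finger_gap: -0.0
grasp_force: 8.5
```

The tips stopped at 0.0459 (shut height 0.046) with 18 N, so the lid looks seated. Lift and check with the cameras.

jog_arm(
  motion=[
    [-1, 0, 0, -0.5, 0],
    [-1, 0, 0, -1, 0],
    [-1, 0, 0, -1, 0],
    [-1, 0, 0, -1, 0],
    [-1, 0, 0, -0.7, 0],
  ],
)

```text
time_s: 42.65
tcp_pos: [0.5667, 0.0827, 0.2148]
tool_rot: [-0.109, 3.136, 0.001]
wrist_force: [0.4, 0.6, -0.5]
finger_gap: 0.005
grasp_force: 0.0
```

```bash
python3 - <<'E'
from h import *
np.set_printoptions(suppress=True,precision=4)
s=cam('scene'); t=cam('top'); save(s,'s10.png'); save(t,'t10.png'); save(cam('wrist'),'w10.png')
a=[cv2.imread('pics/%s10.png'%n) for n in 'swt']
cv2.imwrite('pics/m10.png',np.vstack([np.hstack([a[0][100:340,240:560],cv2.resize(a[1],(320,240))]),cv2.resize(a[2][120:340,40:480],(640,320))]))
for n,c in(('top',t),('scene',s)):
    hsv=cv2.cvtColor(c['pixels'],cv2.COLOR_RGB2HSV)
    m=((hsv[...,0]>20)&(hsv[...,0]<32)&(hsv[...,1]>150)&(hsv[...,2]>60)).astype(np.uint8)
    k=max(cv2.findContours(m,cv2.RETR_EXTERNAL,cv2.CHAIN_APPROX_NONE)[0],key=cv2.contourArea); x,y,w,h=cv2.boundingRect(k); print(n,(x,y,w,h),onz(c,[(x+w/2,y+h),(x+w/2,y)],0),onz(c,(x+w/2,y),.11))
print('handle shut proj',proj(s,c2w(-.16,0,.041)),proj(s,c2w(-.16,.04,.041)),proj(s,c2w(-.16,-.04,.041)))
p=c2w(-.215,-.095,0);plan(p[0],p[1],.215,93.99)
E
```

```text
top (381, 177, 14, 6) [[ 0.7718 -0.1527  0.    ]
 [ 0.7854 -0.1528  0.    ]] [[ 0.7518 -0.1368  0.11  ]]
scene (228, 303, 44, 55) [[ 0.8037 -0.1302  0.    ]
 [ 0.7012 -0.14    0.    ]] [[ 0.7479 -0.1233  0.11  ]]
handle shut proj [[337.7649 232.9024]] [[336.4488 215.2518]] [[339.1389 251.3384]]
tcp [0.5671 0.0828 0.2138] yaw 94.0 turn units 0.0 shift units x,y,z [-2.351 -2.975 -0.03 ]
```

View pics/m10.png

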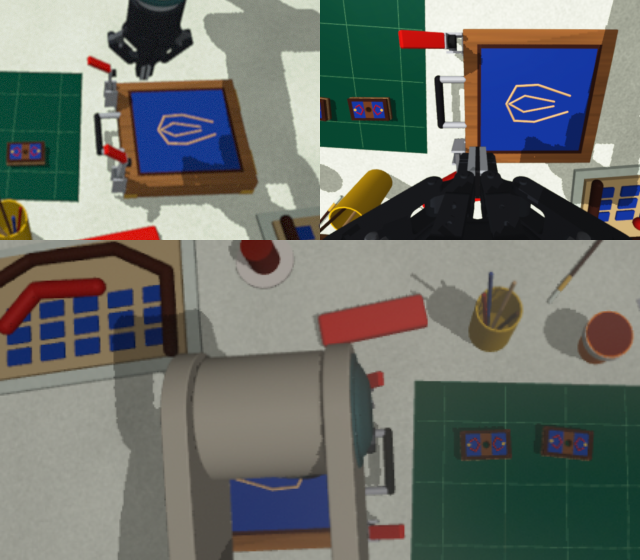

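Montage: the lid lies flat and its bar is where the shut position projects (scene (338,233)). Both catches stand outward. Going to the outer side of catch_a.

jog_arm(
  motion=[
    [-1, -0.78, -0.8, 0, 0],
    [-1, -0.78, -0.8, 0, 0],
    [-1, -0.79, -0.8, 0, 0],
    [-1, 0, -0.58, 0, 0],
    [-1, 0, 0, 0, 0],
  ],
)

```text
time_s: 43.3
tcp_pos: [0.6681, -0.033, 0.2075]
tool_rot: [0.103, -3.135, -0.0]
wrist_force: [-0.4, 0.4, -0.1]
finger_gap: -0.002
grasp_force: 0.0
```

jog_arm(
  motion=[
    [-1, 0, 0, 0.8, 0],
    [-1, 0, 0, 0.8, 0],
    [-1, 0, 0, 0.6, 0],
    [-1, 0, 0, 0.4, 0],
    [-1, 0, 0, 0, 0],
  ],
)

```text
time_s: 43.8
tcp_pos: [0.6665, -0.029, 0.1039]
tool_rot: [0.11, -3.134, -0.001]
wrist_force: [0.6, 0.4, 0.4]
finger_gap: 0.0
grasp_force: 0.0
```

```bash
python3 - <<'E'
from h import *
s=ctrl.get_state(); print(w2c(s['tcp_pos']).round(4),s['wrist_force'].round(1))
p=c2w(-.14,-.095,0);plan(p[0],p[1],.11,93.99)
E
```

```text
[-0.2145 -0.0923  0.1039] [0.6 0.4 0.4]
tcp [ 0.6665 -0.029   0.1039] yaw 94.02 turn units 0.01 shift units x,y,z [-0.068  1.861 -0.153]
```

jog_arm(
  motion=[
    [-1, -0.06, 0.4, -0.1, 0],
    [-1, 0, 0.4, 0, 0],
    [-1, 0, 0.4, 0, 0],
    [-1, 0, 0.4, 0, 0],
    [-1, 0, 0.4, 0, 0],
  ],
)

```text
time_s: 44.3
tcp_pos: [0.6661, 0.0521, 0.1146]
tool_rot: [-0.11, 3.134, -0.0]
wrist_force: [1.8, -1.6, -0.5]
finger_gap: -0.004
grasp_force: 0.7
```

jog_arm(
  motion=[
    [-1, 0, 0.3, 0, 0],
    [-1, 0, 0.3, 0, 0],
    [-1, 0, 0.3, 0, 0],
    [-1, 0, 0.3, 0, 0],
    [-1, 0, 0.2, 0, 0],
  ],
)

```text
time_s: 44.8
tcp_pos: [0.6609, 0.1069, 0.111]
tool_rot: [0.11, -3.139, 0.0]
wrist_force: [-0.2, -2.8, -1.7]
finger_gap: 0.001
grasp_force: 0.9
```

```bash
python3 - <<'E'
from h import *
s=ctrl.get_state(); print(w2c(s['tcp_pos']).round(4),s['wrist_force'].round(1))
c=cam('scene');save(c,'s11.png'); cv2.imwrite('pics/m11.png',cv2.resize(cv2.imread('pics/s11.png')[100:340,240:560],(640,480)))
E
```

```text
[-0.0784 -0.0962  0.111 ] [-0.2 -2.8 -1.7]
```

View pics/m11.png

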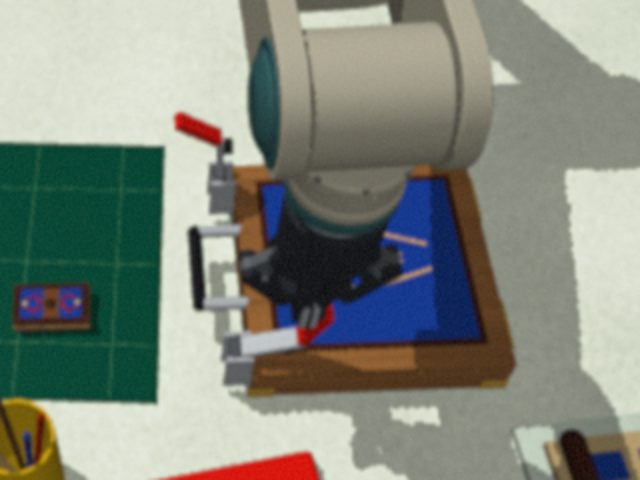

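The view shows catch_a swung past upright towards the lid, its grip against the fingertips at (317,318). Finish the sweep, then press it down from above.

jog_arm(
  motion=[
    [-1, 0, 0.3, 0, 0],
    [-1, 0, 0.3, 0, 0],
    [-1, 0, 0.2, 0, 0],
    [-1, 0, 0, -0.6, 0],
    [-1, 0, 0, -0.6, 0],
  ],
)

```text
time_s: 45.35
tcp_pos: [0.6583, 0.139, 0.159]
tool_rot: [0.111, -3.138, -0.0]
wrist_force: [-0.2, -0.8, 0.5]
finger_gap: 0.001
grasp_force: 0.0
```

jog_arm(
  motion=[
    [-1, 0, -0.3, 0, 0],
    [-1, 0, 0, 0, 0],
    [-1, 0, 0, 0.4, 0],
    [-1, 0, 0, 0.4, 0],
    [-1, 0, 0, 0.3, 0],
  ],
)

```text
time_s: 45.85
tcp_pos: [0.6583, 0.126, 0.111]
tool_rot: [0.109, -3.135, 0.001]
wrist_force: [-1.2, -0.7, -0.1]
finger_gap: -0.005
grasp_force: 0.5
```

jog_arm(
  motion=[
    [-1, 0, 0, 0.2, 0],
    [-1, 0, 0, 0.2, 0],
    [-1, 0, 0, 0.2, 0],
    [-1, 0, 0, 0, 0],
    [-1, 0, 0, 0, 0],
  ],
)

```text
time_s: 46.35
tcp_pos: [0.6604, 0.1251, 0.0924]
tool_rot: [-0.108, 3.138, -0.002]
wrist_force: [-0.9, -4.9, 5.0]
finger_gap: -0.0
grasp_force: 3.2
```

```bash
python3 - <<'E'
from h import *
s=ctrl.get_state(); print(w2c(s['tcp_pos']).round(4),s['wrist_force'].round(1))
E
```

```text
[-0.0603 -0.097   0.0924] [-0.9 -4.9  5. ]
```

jog_arm(
  motion=[
    [-1, 0, 0, 0.1, 0],
    [-1, 0, 0, 0.1, 0],
    [-1, 0, 0, 0, 0],
    [-1, 0, 0, 0, 0],
  ],
)

```text
time_s: 46.75
tcp_pos: [0.6627, 0.1242, 0.0899]
tool_rot: [-0.106, 3.13, -0.003]
wrist_force: [-4.3, -9.3, 23.8]
finger_gap: -0.001
grasp_force: 10.7
```

jog_arm(
  motion=[
    [-1, 0, 0, -0.6, 0],
    [-1, 0, 0, -1, 0],
    [-1, 0, 0, -1, 0],
    [-1, 0, 0, -0.6, 0],
    [-1, 0, 0, 0, 0],
  ],
)

```text
time_s: 47.25
tcp_pos: [0.6612, 0.1265, 0.2165]
tool_rot: [-0.11, 3.131, 0.002]
wrist_force: [-0.1, -0.2, 0.7]
finger_gap: -0.006
grasp_force: 0.0
```

jog_arm(
  motion=[
    [-1, 0.8, -0.6, 0, 0],
    [-1, 0.8, -0.7, 0, 0],
    [-1, 0.8, -0.7, 0, 0],
    [-1, 0.8, -0.7, 0, 0],
    [-1, 0.8, -0.7, 0, 0],
  ],
)

```text
time_s: 47.75
tcp_pos: [0.5078, -0.0215, 0.2095]
tool_rot: [0.11, -3.138, -0.001]
wrist_force: [0.1, -0.6, 0.3]
finger_gap: -0.001
grasp_force: 0.0
```

jog_arm(
  motion=[
    [-1, 0.8, -0.6, 0, 0],
    [-1, 0, 0, 0, 0],
    [-1, 0, 0, 0, 0],
  ],
)

```text
time_s: 48.05
tcp_pos: [0.4789, -0.0471, 0.2104]
tool_rot: [0.108, -3.139, -0.001]
wrist_force: [0.0, 0.3, -0.4]
finger_gap: 0.002
grasp_force: 0.0
```

```bash
python3 - <<'E'
from h import *
s=ctrl.get_state(); print(w2c(s['tcp_pos']).round(4),s['wrist_force'].round(1))
p=c2w(-.22,.095,0);plan(p[0],p[1],.108,93.99)
c=cam('wrist');save(c,'w12.png');a=cv2.imread('pics/w12.png');c=cam('scene');save(c,'s12.png');b=cv2.imread('pics/s12.png')
cv2.imwrite('pics/m12.png',np.hstack([cv2.resize(b[100:340,240:560],(400,300)),cv2.resize(a,(400,300))]))
E
```

```text
[-0.2195  0.096   0.2104] [ 0.   0.3 -0.4]
tcp [ 0.4789 -0.0471  0.2104] yaw 93.92 turn units -0.02 shift units x,y,z [-0.026 -0.013  2.56 ]
```

View pics/m12.png

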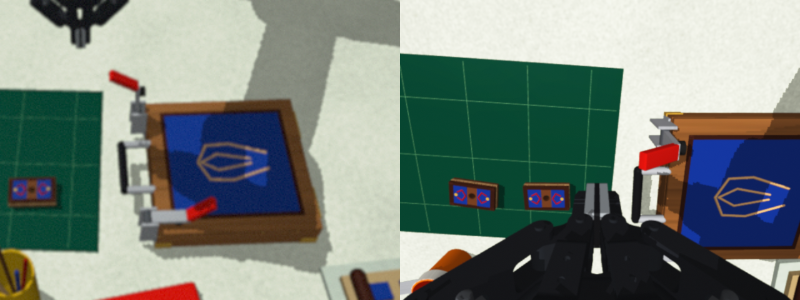

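Montage: catch_a lies down across the lid's edge, and catch_b still stands outward (grip at (125,80) on the left). The tips are on its outer side. Descend, sweep, and press as before.

jog_arm(
  motion=[
    [-1, -0.02, 0, 0.8, 0],
    [-1, 0, 0, 0.8, 0],
    [-1, 0, 0, 0.6, 0],
    [-1, 0, 0, 0.3, 0],
    [-1, 0, 0, 0, 0],
  ],
)

```text
time_s: 48.65
tcp_pos: [0.4796, -0.0463, 0.1094]
tool_rot: [0.111, -3.136, -0.001]
wrist_force: [-1.0, 0.7, 0.6]
finger_gap: 0.002
grasp_force: 0.0
```

jog_arm(
  motion=[
    [-1, 0, 0.4, 0, 0],
    [-1, 0, 0.4, 0, 0],
    [-1, 0, 0.4, 0, 0],
    [-1, 0, 0.4, 0, 0],
    [-1, 0, 0.4, 0, 0],
  ],
)

```text
time_s: 49.15
tcp_pos: [0.4767, 0.0335, 0.115]
tool_rot: [-0.109, 3.133, -0.001]
wrist_force: [0.6, -0.3, 1.5]
finger_gap: -0.0
grasp_force: 1.7
```

jog_arm(
  motion=[
    [-1, 0, 0.4, 0, 0],
    [-1, 0, 0.4, 0, 0],
    [-1, 0, 0.3, 0, 0],
    [-1, 0, 0.3, 0, 0],
    [-1, 0, 0.3, 0, 0],
  ],
)

```text
time_s: 49.65
tcp_pos: [0.4702, 0.1013, 0.1119]
tool_rot: [-0.109, 3.139, -0.0]
wrist_force: [0.8, -1.0, -1.0]
finger_gap: -0.001
grasp_force: 0.8
```

jog_arm(
  motion=[
    [-1, 0, 0.3, 0, 0],
    [-1, 0, 0.3, 0, 0],
    [-1, 0, 0, 0, 0],
    [-1, 0, 0, -0.6, 0],
    [-1, 0, 0, -0.6, 0],
  ],
)

```text
time_s: 50.15
tcp_pos: [0.4677, 0.1246, 0.1593]
tool_rot: [0.11, -3.138, 0.0]
wrist_force: [0.2, -0.1, 0.6]
finger_gap: -0.002
grasp_force: 0.0
```

```bash
python3 - <<'E'
from h import *
s=ctrl.get_state(); print(w2c(s['tcp_pos']).round(4),s['wrist_force'].round(1))
p=c2w(-.06,.095,0);plan(p[0],p[1],.09,93.99)
E
```

```text
[-0.0474  0.0953  0.1593] [ 0.2 -0.1  0.6]
tcp [0.4677 0.1246 0.1593] yaw 94.0 turn units 0.0 shift units x,y,z [-0.008 -0.316  1.733]
```

jog_arm(
  motion=[
    [-1, 0, -0.3, 0, 0],
    [-1, 0, 0, 0, 0],
    [-1, 0, 0, 0.4, 0],
    [-1, 0, 0, 0.4, 0],
    [-1, 0, 0, 0.3, 0],
  ],
)

```text
time_s: 50.65
tcp_pos: [0.468, 0.1123, 0.113]
tool_rot: [0.108, -3.137, 0.0]
wrist_force: [-0.1, 0.8, -0.2]
finger_gap: -0.003
grasp_force: 0.0
```

jog_arm(
  motion=[
    [-1, 0, 0, 0.2, 0],
    [-1, 0, 0, 0.2, 0],
    [-1, 0, 0, 0.2, 0],
    [-1, 0, 0, 0, 0],
    [-1, 0, 0, 0, 0],
  ],
)

```text
time_s: 51.15
tcp_pos: [0.4698, 0.1118, 0.0924]
tool_rot: [-0.108, 3.138, -0.003]
wrist_force: [-1.4, -4.1, 5.3]
finger_gap: -0.003
grasp_force: 3.9
```

jog_arm(
  motion=[
    [-1, 0, 0, 0.1, 0],
    [-1, 0, 0, 0.1, 0],
    [-1, 0, 0, 0, 0],
    [-1, 0, 0, 0, 0],
  ],
)

```text
time_s: 51.55
tcp_pos: [0.4726, 0.1108, 0.0894]
tool_rot: [-0.107, 3.129, -0.006]
wrist_force: [-5.9, -12.8, 30.7]
finger_gap: 0.001
grasp_force: 14.5
```

Same firm stop. Lift away and inspect.

jog_arm(
  motion=[
    [-1, 0, 0, -0.6, 0],
    [-1, 0, 0, -1, 0],
    [-1, 0, 0, -1, 0],
    [-1, 0, -0.5, -0.8, 0],
    [-1, 0, -1, -0.5, 0],
  ],
)

```text
time_s: 52.05
tcp_pos: [0.4738, 0.0537, 0.2424]
tool_rot: [-0.115, 3.135, 0.001]
wrist_force: [0.7, 0.2, 0.0]
finger_gap: -0.004
grasp_force: 0.0
```

jog_arm(
  motion=[
    [-1, 0, -1, -0.5, 0],
    [-1, 0, -1, 0, 0],
    [-1, 0, -1, 0, 0],
    [-1, 0, -1, 0, 0],
    [-1, 0, -1, 0, 0],
  ],
)

```text
time_s: 52.55
tcp_pos: [0.4871, -0.1484, 0.2593]
tool_rot: [-0.109, 3.139, -0.0]
wrist_force: [0.4, 0.9, 0.1]
finger_gap: 0.001
grasp_force: 0.0
```

jog_arm(
  motion=[
    [-1, 0, -1, 0, 0],
    [-1, 0, -0.5, 0, 0],
    [-1, 0, 0, 0, 0],
    [-1, 0, 0, 0, 0],
    [-1, 0, 0, 0, 0],
  ],
)

```text
time_s: 53.05
tcp_pos: [0.4914, -0.2057, 0.2594]
tool_rot: [-0.111, 3.139, 0.0]
wrist_force: [-0.1, -0.3, -0.2]
finger_gap: -0.001
grasp_force: 0.0
```

```bash
python3 - <<'E'
from h import *
np.set_printoptions(suppress=True,precision=4)
s=cam('scene');t=cam('top');save(s,'s13.png');save(t,'t13.png')
def red(c):
    hsv=cv2.cvtColor(c['pixels'],cv2.COLOR_RGB2HSV)
    m=(((hsv[...,0]>172)|(hsv[...,0]<6))&(hsv[...,1]>150)&(hsv[...,2]>90)).astype(np.uint8)
    for k in cv2.findContours(m,cv2.RETR_EXTERNAL,cv2.CHAIN_APPROX_NONE)[0]:
        if 30<cv2.contourArea(k)<400: print(cv2.boxPoints(cv2.minAreaRect(k)).round(0).tolist(),cv2.contourArea(k))
red(t);red(s)
print([proj(c,c2w(-.052,y,.087)).round(1).tolist() for y in(-.095,.095) for c in(t,s)])
def grip(a,y,r=.085): al=np.arctan2(.029,.080)+a; return c2w(-.132+r*np.cos(al),y,.058+r*np.sin(al))
print([proj(c,grip(.1,y)).round(1).tolist() for y in(-.095,.095) for c in(t,s)])
f=faces(t);print(f[(f[:,1]<0)&(f[:,0]>.4)])
a=cv2.imread('pics/s13.png')[90:340,200:600];b=cv2.imread('pics/t13.png')[100:350,60:460]
cv2.imwrite('pics/m13.png',np.hstack([a,b]))
E
```

```text
[[246.0, 319.0], [260.0, 319.0], [260.0, 326.0], [246.0, 326.0]] 66.0
[[242.0, 227.0], [243.0, 219.0], [264.0, 222.0], [263.0, 229.0]] 118.5
[[387.0, 268.0], [410.0, 257.0], [415.0, 266.0], [392.0, 278.0]] 211.0
[[376.0, 184.0], [396.0, 170.0], [400.0, 176.0], [380.0, 190.0]] 140.5
[[[248.6, 224.1]], [[404.9, 264.1]], [[251.2, 322.1]], [[391.7, 176.3]]]
[[[249.6, 223.3]], [[403.6, 262.0]], [[252.3, 322.2]], [[390.5, 173.8]]]
[[  0.599   -0.1198 -88.8237  56.9104  31.5262]
 [  0.6043  -0.2391  84.7917  57.7045  31.5822]]
```

View pics/m13.png

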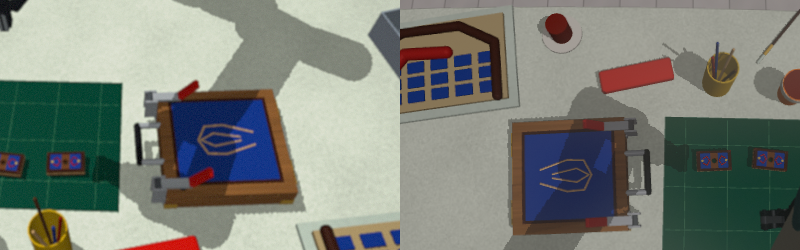

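Both catches lie down over the shut lid. The grip axes pass within about 1 px of the folded-down projections, whereas 0.1 rad open would be 4 px off. The small faces, can, cup and pen case are where they started, and the arm is clear.

```bash
python3 -c "
from station import ctrl
print(ctrl.sign_off())"
```

```text
the job is handed in; nothing more can be done
None
```

I packed the three large faces present flat over posts 1, 2 and 3, shut the lid and folded both catches down, left the small faces, cup, can and pen case in place by the pictures, and handed the job in; no verdict came back.

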